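Set up a folding slope rack and lay culture bottles on it

ROBOT

A 6-joint arm with a two-finger parallel gripper is mounted at the origin on the work surface. World frame = base frame: x ahead of the robot, y to its left, z up, the work surface at z = 0. Lengths are in m, angles in rad, forces in N, time in s.
With the tool pointing down it reaches from about 0.3 to 0.875 m from the base axis. Payload 6.4 kg.
Tool frame: the origin (TCP) lies at the very end of the fingers, on their centre line; the grasp point (between the pads) lies 19 mm behind it; z points along the fingers, y is the line along which they close (so a half turn about z gives the same grasp; the last joint's range is limited). The gripper opens to 85 mm and grips with 20 to 120 N. Pads are 22 mm wide; open, the fingers measure 114 mm over their backs; the gripper's body (76 mm by 85 mm) begins 54 mm behind the grasp point. The pads swing forward as they close: fully open they stand 13 mm farther back than shut.
Start: joints at [-1.532, 0.181, 1.607, -0, 1.354, -0.206], TCP at [0.139, -0.558, 0.197] pointing down, gripper open.
Joint ranges: [-2.99, 2.99], [-0.89, 2.07], [0.3, 2.58], [-1.14, 4.28], [0, 2.63], [-3.12, 3.12]. Speed limits (rad/s): [2.57, 2.57, 3.01, 3.14, 3.14, 3.14].

INTERFACE

Orientations are given as a unit quaternion [w, x, y, z].
In Python, from bench import * gives the robot as it stands. The module is installed in compiled form; this text tells all that it offers.
- The arm moves only by the tool arm_command, never from a script. Its arguments are lists of equal length, an entry for each row: "dp": the shift along the tool's x, y, z in units of 0.25 m (1.0 is 0.25 m), a list of three; "turn": the turn, a rotation vector about the tool's x, y, z in units of 30 degrees (1.0 is 30 degrees), a list of three; "jaw": the opening, from 0 (shut) to 1 (fully open). A call has 1 to 5 rows; each row is the pose to reach, as a shift and turn from the pose commanded when the call began, along the tool's axes at that moment; what a row does not reach only later rows make up. A row lasts 1/8 s, in which the tool goes at most 62.5 mm and 10.7 degrees, less where a joint would pass 70% of its speed; a pose out of reach is approached as far as the arm can. A call with a number of a shift or a turn outside -1 to 1 is refused whole. A call with a gripper value outside its range is refused whole. The fingers move at their own pace and stop on an object; the grip force is fixed at half the most. Time passes only in rows, so rows that repeat a pose let the fingers close. It gives the time, the measured TCP pose, the force, the opening and the grip force at its end, in the units of the state.
- get_obs(): the state, without advancing time (a new reading comes with each control period).
- camera(name): name is "side" or "top" or "wrist"; returns the picture (384x512x3 uint8, blue, green, red); there is no depth.
- get_calibration(name): a dict with "camera_matrix" (3x3 intrinsics, pixels), "R" (3x3) and "t" (3): a world point X has camera coordinates R X + t; the wrist camera has in their place "mount" (4x4, takes a point from camera to tool coordinates, whose origin is the TCP and whose axes are the flange's). Camera axes: x right, y down, z forward; pixel columns grow to the right and rows downward; lengths in m; the calibration is good to about 2 mm. A picture is of the moment at which its call begins: read the wrist's pose just before it. get_calibration takes no time and is no camera call.
- hand_in(): hands the job in; it is judged then, once.
The state is a dict: "time_s": time; "q": joint angles; "dq": joint speeds; "joint_efforts": joint torques, N m; "eef_pos": TCP position; "eef_rot": TCP orientation; "wrist_force": force on the tool from outside, world axes, zero at the start; "torque": the same for the moment, N m; "opening": opening from 0.0 (shut) to 1.0 (fully open); "grasp_force": force on a finger pad.
Only numpy, scipy, OpenCV 4.12 (cv2) and the standard library are available. Lean on these libraries where they do the work, as an engineer would, in place of code of your own. Each camera call takes 0.05 s, during which the arm holds its last target. There are 200 camera calls.

TASK

Get the slope rack ready and load it: first put the forceps lying on its folded rest into the instrument tray; then swing the rest up and over past upright until it stands on its stop by itself; then turn the knob until the carriage's pointer agrees with the index clip on the scale. After that lay every bottle from the mat on the slope, caps uphill, each with its heel down in the ledge and its body leaning on the rest bar, in a bay of its own, with the rest still up and the pointer still on the mark, and leave everything else on the bench alone.

Things in the scene. Friction and masses are not known exactly. Their poses are not given: they have to be found in the camera images.
- rack: folding slope rack, fixed: grey base plate 10 mm thick with carriage and ledge (low end), pinion knob and hinged rest (high end). Origin at the plate's underside; plate spans x -155 to +105, y -150 to +150 mm. x points uphill, from knob and ledge to rest, roughly away from the robot; y along the bays towards the scale; z up. Four bays, centred at y = -96, -32, 32, 96 mm
- rest (a joint): angle of the rest, rad: 0 folded flat towards the ledge, 1.77 on its stop, leaning 0.2 past upright. 350 g: short of upright it falls back, past upright onto its stop. Folded: a panel, top 32 mm above the bench, x 14 to 60 mm in the rack, ending in a round bar 12 mm thick, axis 52 mm from the hinge, with 22 mm collars parting the bays. Raised: bar axis at rack x 70 mm, 77 mm high
- rest_grip (a point): middle of the rest's rubber grip sleeve: the bar's extension beyond the rack's side (-y), round, 16 mm thick, 48 mm long, along rack y; only bench under it. Its z is 26 mm when folded
- rest_hinge (a point): fixed point on the rest's hinge axis (along rack y), level with the middle of the grip sleeve; the sleeve swings about it on a 52 mm radius, up from the ledge side and over to rack +x
- knob_grip (a point): on the vertical axis of the black round pinion knob at the rack's low end, 45 mm above the bench. Knob 42 mm in diameter, from 33 to 57 mm above the bench. Anticlockwise from above moves the carriage towards the rest, 10 mm per rad; it stays where left; torque about 0.05 N m
- carriage (a joint): travel of the carriage along rack x, m, growing towards the rest, range -0.010 to 0.038
- ledge (a point): on the carriage: middle of the line where ledge floor meets lip, 40 mm above the bench. The floor reaches 26 mm from here towards the rest (rack +x) and 130 mm to either side; the lip stands 24 mm high, 6 mm thick, on the -x side. Axes as the rack's
- pointer_tip (a point): tip of the black needle on the carriage's end, over the scale on the rack's +y side
- index_mark (a point): black line of the brass index clip fixed on the scale's outer edge; axes as the rack's. The pointer agrees with it when both have the same rack x. At the start it stands 13 to 39 mm uphill of the pointer
- forceps: steel forceps, 140 mm long, 15 mm wide, 10 mm thick, rigid, 60 g, found lying on the folded rest along rack y. Origin at the underside of their middle, x towards the tips, z up
- tray: fixed steel instrument tray, 190 x 85 mm outside along its x and y, 18 mm high, walls and floor 4 mm. Origin at the underside of its centre
- bottle0: square white culture bottle lying on the rubber mat (mat 2 mm thick), may be absent: body 36 x 36 mm and 130 mm long, then a short neck and a grey screw cap 30 mm across, 168 mm in all, 160 g. Origin at the centre of the square body, on its axis, 18 mm from every long side; x towards the cap, the body spanning x -65 to +65 mm
- bottle0_heel (a point): centre of this bottle's bottom face, 65 mm from its origin; axes as the bottle's
- bottle1: square white culture bottle lying on the rubber mat (mat 2 mm thick), may be absent: body 36 x 36 mm and 130 mm long, then a short neck and a grey screw cap 30 mm across, 168 mm in all, 160 g. Origin at the centre of the square body, on its axis, 18 mm from every long side; x towards the cap, the body spanning x -65 to +65 mm
- bottle1_heel (a point): centre of this bottle's bottom face, 65 mm from its origin; axes as the bottle's
- bottle2: square white culture bottle lying on the rubber mat (mat 2 mm thick), may be absent: body 36 x 36 mm and 130 mm long, then a short neck and a grey screw cap 30 mm across, 168 mm in all, 160 g. Origin at the centre of the square body, on its axis, 18 mm from every long side; x towards the cap, the body spanning x -65 to +65 mm
- bottle2_heel (a point): centre of this bottle's bottom face, 65 mm from its origin; axes as the bottle's
- bottle3: square white culture bottle lying on the rubber mat (mat 2 mm thick), may be absent: body 36 x 36 mm and 130 mm long, then a short neck and a grey screw cap 30 mm across, 168 mm in all, 160 g. Origin at the centre of the square body, on its axis, 18 mm from every long side; x towards the cap, the body spanning x -65 to +65 mm
- bottle3_heel (a point): centre of this bottle's bottom face, 65 mm from its origin; axes as the bottle's
- jar: bystander, leave alone: amber jar with a white cap, 60 mm across, 75 mm high; origin under its middle
- dish: bystander, leave alone: closed clear culture dish, 90 mm across, 16 mm high; origin under its middle
- beaker: bystander, leave alone: glass beaker, 72 mm across, 90 mm high; origin under its middle
- washer: bystander, leave alone: white wash bottle, 68 mm across, 175 mm high over its spout; origin under its middle
- spoon: bystander, leave alone: steel sampling spoon, 150 mm long; origin under its middle
Things that resemble listed ones, but are neither listed nor needed, are in the scene too. Several things have the shape of the forceps; the one meant has the colours described above.

How it is judged:
On the way, in this order (a step that is already met when the one before it is completed fails the run):
1. the forceps lie in the instrument tray (x of forceps in the frame of tray between -0.03 and 0.03 m and y of forceps in the frame of tray between -0.04 and 0.04 m and z of forceps in the frame of tray between -0.005 and 0.013 m and contact force between the fingers and forceps below 0.1 N), for 0.2 s.
2. the rest stands past upright on its stop, let go (value of joint rest above 1.7 rad and contact force between the fingers and rest below 0.1 N), for 0.3 s.
3. the pointer agrees with the index mark, knob let go (x of pointer_tip in the frame of index_mark between -0.003 and 0.003 m and contact force between the fingers and knob below 0.1 N), for 0.3 s.
At the end, for the whole second after the job is handed in: Forceps flat in the tray; rest beyond 1.70 rad; pointer within 3 mm of the index; every bottle at rest, cap uphill, axis 15 to 33 degrees above level and along the slope, middle within 20 mm of a bay's centre line, bottom centre -10 to +22 mm from the lip, 5 to 35 mm above the ledge (x of forceps in the frame of tray between -0.03 and 0.03 m and y of forceps in the frame of tray between -0.04 and 0.04 m and z of forceps in the frame of tray between -0.005 and 0.013 m and value of joint rest above 1.7 rad and x of pointer_tip in the frame of index_mark between -0.003 and 0.003 m and linear speed of each of forceps, bottle0, bottle1, bottle2, bottle3 below 0.01 m/s and x of bottle0_heel in the frame of ledge between -0.01 and 0.022 m and y of bottle0_heel in the frame of ledge between -0.125 and 0.125 m and z of bottle0_heel in the frame of ledge between 0.005 and 0.035 m and angle between bottle0's own x axis and vertical between 1 and 1.3 rad and angle between the x axis of each of bottle0, bottle1, bottle2, bottle3 and the x axis of rack, either way round below 0.55 rad and (y of bottle0 in the frame of rack between -0.116 and -0.076 m or y of bottle0 in the frame of rack between -0.052 and -0.012 m or y of bottle0 in the frame of rack between 0.012 and 0.052 m or y of bottle0 in the frame of rack between 0.076 and 0.116 m) and x of bottle1_heel in the frame of ledge between -0.01 and 0.022 m and y of bottle1_heel in the frame of ledge between -0.125 and 0.125 m and z of bottle1_heel in the frame of ledge between 0.005 and 0.035 m and angle between bottle1's own x axis and vertical between 1 and 1.3 rad and (y of bottle1 in the frame of rack between -0.116 and -0.076 m or y of bottle1 in the frame of rack between -0.052 and -0.012 m or y of bottle1 in the frame of rack between 0.012 and 0.052 m or y of bottle1 in the frame of rack between 0.076 and 0.116 m) and x of bottle2_heel in the frame of ledge between -0.01 and 0.022 m and y of bottle2_heel in the frame of ledge between -0.125 and 0.125 m and z of bottle2_heel in the frame of ledge between 0.005 and 0.035 m and angle between bottle2's own x axis and vertical between 1 and 1.3 rad and (y of bottle2 in the frame of rack between -0.116 and -0.076 m or y of bottle2 in the frame of rack between -0.052 and -0.012 m or y of bottle2 in the frame of rack between 0.012 and 0.052 m or y of bottle2 in the frame of rack between 0.076 and 0.116 m) and x of bottle3_heel in the frame of ledge between -0.01 and 0.022 m and y of bottle3_heel in the frame of ledge between -0.125 and 0.125 m and z of bottle3_heel in the frame of ledge between 0.005 and 0.035 m and angle between bottle3's own x axis and vertical between 1 and 1.3 rad and (y of bottle3 in the frame of rack between -0.116 and -0.076 m or y of bottle3 in the frame of rack between -0.052 and -0.012 m or y of bottle3 in the frame of rack between 0.012 and 0.052 m or y of bottle3 in the frame of rack between 0.076 and 0.116 m)); the robot touches nothing.
It fails at once if the jar is moved more than 40 mm (distance of jar from where it was at the start of the episode above 0.04 m).
It fails at once if the dish is moved more than 40 mm (distance of dish from where it was at the start of the episode above 0.04 m).
It fails at once if the beaker is moved more than 40 mm (distance of beaker from where it was at the start of the episode above 0.04 m).
It fails at once if the washer is moved more than 40 mm (distance of washer from where it was at the start of the episode above 0.04 m).
It fails at once if the spoon is moved more than 40 mm (distance of spoon from where it was at the start of the episode above 0.04 m).
Of bottle0, bottle1, bottle2, bottle3 only 3 to 4 are there at a start; the rules pass over those that are not, and their reading is None.
At some moment in a run one of bottle0, bottle1, bottle2, bottle3 may be knocked a few centimetres aside while the robot is not near it.
Once in a run the grip may slacken for a moment while it holds something.
It also fails if it takes over 210 s, if anything falls off the work surface, if the arm or the gripper's body presses on something with over 40 N, if the wrist force passes 120 N, or if a joint passes its speed limit or range.

## Working session

There is one attempt and no reset: what is moved stays moved. The work goes in short steps, Python scripts to look and compute and a tool call to move; the robot and the scene stay as the last step left them, time stands still between calls to the robot, and variables do not carry over. Pictures are saved under pics/ and viewed, at most 14 in all, crops included, and the job is handed in when it is done.

Besides the shell and the picture viewer there is one more tool, called after "Emit:" as name(argument=value, ...) on one line, values as JSON. arm_command: Moves the arm, as the interface text tells. Its arguments: {"type":"object","properties":{"dp":{"type":"array"},"turn":{"type":"array"},"jaw":{"type":"array"}},"required":["dp","turn","jaw"]}

```bash
mkdir -p pics
python3 - <<'E'
from bench import *
import cv2,numpy as np
o=get_obs(); print({k:np.round(v,3) for k,v in o.items()})
for n in("top","side","wrist"):
    c=get_calibration(n); print(n,{k:np.round(v,4).tolist() for k,v in c.items()})
    im=camera(n); cv2.imwrite(f"pics/{n}0.png",im)
a=cv2.imread("pics/top0.png");cv2.imwrite("pics/top0b.png",cv2.resize(a,(800,600),interpolation=cv2.INTER_CUBIC))
a=cv2.imread("pics/side0.png");cv2.imwrite("pics/side0b.png",cv2.resize(a,(800,600),interpolation=cv2.INTER_CUBIC))
E
```

```text
{'time_s': np.float64(0.0), 'q': array([-1.532,  0.182,  1.608, -0.   ,  1.354, -0.206]), 'dq': array([ 0.001, -0.001,  0.   ,  0.   , -0.   , -0.001]), 'joint_efforts': array([ 0.0000e+00, -4.4487e+01, -3.5134e+01, -0.0000e+00,  9.0000e-03,
       -0.0000e+00]), 'eef_pos': array([ 0.139, -0.557,  0.196]), 'eef_rot': array([-0.001,  0.993,  0.122,  0.   ]), 'wrist_force': array([-0.707,  0.254,  0.493]), 'torque': array([-0.041,  0.056,  0.009]), 'grasp_force': np.float64(0.0), 'opening': np.float64(0.999)}
top {'camera_matrix': [[412.6954, 0.0, 256.4875], [0.0, 412.6954, 199.4523], [0.0, 0.0, 1.0]], 'R': [[-0.0077, -1.0, -0.0026], [-0.9907, 0.0079, -0.1361], [0.1361, 0.0015, -0.9907]], 't': [0.0322, 0.4933, 1.0684]}
side {'camera_matrix': [[383.8245, 0.0, 253.4119], [0.0, 383.8245, 195.5693], [0.0, 0.0, 1.0]], 'R': [[-0.7643, -0.6449, -0.0026], [-0.4025, 0.4801, -0.7794], [0.5038, -0.5946, -0.6266]], 't': [0.3797, 0.2335, 0.9049]}
wrist {'camera_matrix': [[303.2249, 0.0, 255.51], [0.0, 303.2249, 193.3696], [0.0, 0.0, 1.0]], 'mount': [[0.0009, -0.9605, -0.2781, 0.0704], [1.0, 0.0011, -0.0005, -0.0002], [0.0008, -0.2781, 0.9605, -0.1763], [0.0, 0.0, 0.0, 1.0]]}
```

View pics/top0b.png

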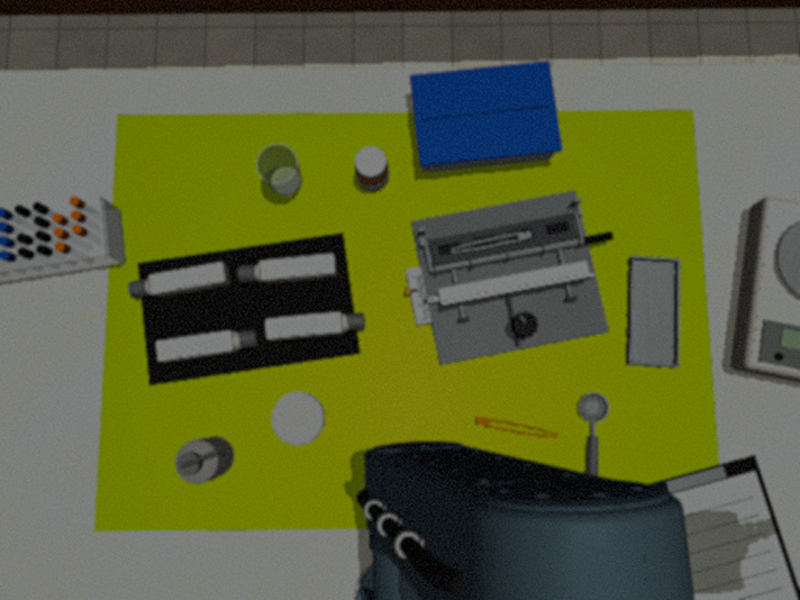

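View pics/side0b.png

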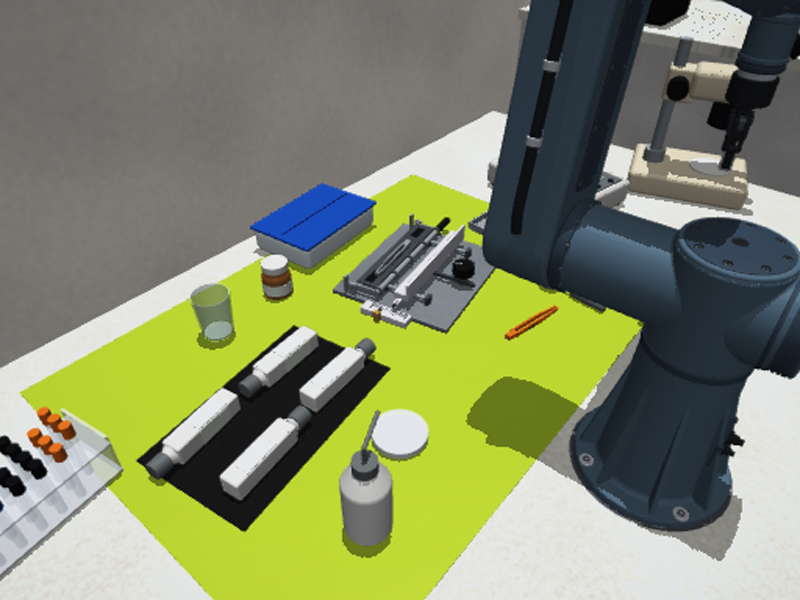

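```bash
cat > h.py <<'E'
from bench import *
import cv2,numpy as np
from scipy.spatial.transform import Rotation as R
def rot(q): return R.from_quat([q[1],q[2],q[3],q[0]])
def cam(n,o=None):
    c=get_calibration(n);K=np.array(c["camera_matrix"])
    if n=="wrist":
        o=o or get_obs();T=np.eye(4);T[:3,:3]=rot(o["eef_rot"]).as_matrix();T[:3,3]=o["eef_pos"];M=T@np.array(c["mount"])
        return K,M[:3,:3],M[:3,3]
    Rm=np.array(c["R"]);return K,Rm.T,-Rm.T@np.array(c["t"])
def ray(C,uv):
    K,A,p=C;d=A@np.linalg.inv(K)@np.array([uv[0],uv[1],1.]);return p,d/np.linalg.norm(d)
def on_z(C,uv,z):
    p,d=ray(C,uv);return p+d*(z-p[2])/d[2]
def two(C1,uv1,C2,uv2):
    p,d=ray(C1,uv1);q,e=ray(C2,uv2);s=np.linalg.lstsq(np.c_[d,-e],q-p,rcond=None)[0]
    a,b=p+s[0]*d,q+s[1]*e;return (a+b)/2,np.linalg.norm(a-b)
def proj(C,X):
    K,A,p=C;c=K@(A.T@(np.array(X)-p));return c[:2]/c[2]
def snap(n,name):
    o=get_obs();im=camera(n);cv2.imwrite(f"pics/{name}.png",im);C=cam(n,o);np.savez(f"pics/{name}.npz",K=C[0],A=C[1],p=C[2]);return im,C
def load(name):
    z=np.load(f"pics/{name}.npz");return cv2.imread(f"pics/{name}.png"),(z["K"],z["A"],z["p"])
def down(yaw,tilt=0):
    # tool z down, tool x at world heading yaw; tilt about tool y
    m=np.c_[[np.cos(yaw),np.sin(yaw),0],[np.sin(yaw),-np.cos(yaw),0],[0,0,-1]];return R.from_matrix(m)*R.from_euler('y',tilt)
def plan(way,start=None):
    """way: list of (pos,R). prints dp (units) and turn (units) of each from the previous"""
    o=get_obs();p,r=(np.array(o["eef_pos"]),rot(o["eef_rot"])) if start is None else start
    for P,Q in way:
        P=np.array(P,float);d=r.inv().apply(P-p);t=(r.inv()*Q).as_rotvec()
        print("dp",np.round(d/.25,3).tolist(),"turn",np.round(np.degrees(t)/30,3).tolist(),"rows>=",int(np.ceil(max(np.linalg.norm(d)/.0625,np.degrees(np.linalg.norm(t))/10.7)-1e-6)))
        p,r=P,Q
E
python3 - <<'E'
from h import *
C=cam("top");S=1.5625
im=cv2.imread("pics/top0.png")
for n,u,z in [("pl",(414,221),.01),("pr",(576,192),.01),("nr",(607,331),.01),("nl",(441,363),.01),("t1",(628,258),.018),("t2",(677,259),.018),("t3",(677,366),.018),("t4",(628,364),.018),("knob",(522,325),.057),("grip",(600,238),.034),("fc",(487,241),.037),("orange",(517,428),.01)]:
    print(n,on_z(C,np.array(u)/S,z).round(3))
g=cv2.cvtColor(im,cv2.COLOR_BGR2HSV);m=((g[...,1]<50)&(g[...,2]>100)).astype(np.uint8)*255;m[:, 245:]=0;m[:140]=0;m[245:]=0;m[:,:80]=0
for c in cv2.findContours(m,0,2)[0]:
    if cv2.contourArea(c)>300: r=cv2.minAreaRect(c);print(np.round(r[0]),np.round(r[1]),r[2],on_z(C,r[0],.03).round(3))
E
```

```text
pl [0.66  0.004 0.01 ]
pr [ 0.711 -0.287  0.01 ]
nr [ 0.46 -0.33  0.01]
nl [ 0.407 -0.04   0.01 ]
t1 [ 0.587 -0.371  0.018]
t2 [ 0.585 -0.456  0.018]
t3 [ 0.398 -0.444  0.018]
t4 [ 0.402 -0.36   0.018]
knob [ 0.466 -0.174  0.057]
grip [ 0.62  -0.318  0.034]
fc [ 0.615 -0.122  0.037]
orange [ 0.295 -0.168  0.01 ]
[126. 221.] [13. 52.] 81.46923065185547 [0.44  0.376 0.03 ]
[196. 208.] [13. 52.] 84.5596694946289 [0.473 0.191 0.03 ]
[118. 178.] [12. 51.] 79.99201965332031 [0.556 0.403 0.03 ]
[188. 170.] [12. 51.] 84.2894058227539 [0.575 0.213 0.03 ]
```

Run:
```python
from h import *
Q=down(np.radians(10))
plan([((.33,-.39,.25),Q),((.52,-.23,.25),Q),((.52,-.10,.25),Q)])
```

```text
dp [0.902, -0.465, -0.213] turn [-0.003, -0.0, 0.134] rows>= 5
dp [0.86, -0.498, 0.0] turn [0.0, 0.0, 0.0] rows>= 4
dp [0.09, -0.512, 0.0] turn [0.0, 0.0, 0.0] rows>= 3
```

Emit:
arm_command(dp=[[0.902,-0.465,-0.213],[0.902,-0.465,-0.213],[0.902,-0.465,-0.213],[0.902,-0.465,-0.213],[0.902,-0.465,-0.213]], turn=[[0,0,0.134],[0,0,0.134],[0,0,0.134],[0,0,0.134],[0,0,0.134]], jaw=[1,1,1,1,1])

```text
time_s: 0.78
eef_pos: [0.3326, -0.3882, 0.2515]
eef_rot: [0.001, 0.996, 0.09, 0.001]
wrist_force: [-0.1, -0.3, 0.2]
opening: 0.997
grasp_force: 0.0
```

Emit:
arm_command(dp=[[0.86,-0.498,0],[0.86,-0.498,0],[0.86,-0.498,0],[0.86,-0.498,0],[0.86,-0.498,0]], turn=[[0,0,0],[0,0,0],[0,0,0],[0,0,0],[0,0,0]], jaw=[1,1,1,1,1])

```text
time_s: 1.4
eef_pos: [0.5219, -0.228, 0.2496]
eef_rot: [-0.001, 0.996, 0.09, -0.0]
wrist_force: [-0.3, -0.4, 0.5]
opening: 0.998
grasp_force: 0.0
```

Run:
```python
from h import *
im,C=snap("wrist","w1");print(get_obs()["eef_pos"],get_obs()["eef_rot"],get_obs()["time_s"])
cv2.imwrite("pics/w1b.png",cv2.resize(im,(800,600),interpolation=cv2.INTER_CUBIC))
```

```text
[ 0.52053356 -0.22960531  0.2495319 ] [-2.69258770e-04  9.96058474e-01  8.86956663e-02 -7.22514259e-04] 1.45
```

Emit:
arm_command(dp=[[0.09,-0.512,0],[0.09,-0.512,0],[0.09,-0.512,0],[0.09,-0.512,0]], turn=[[0,0,0],[0,0,0],[0,0,0],[0,0,0]], jaw=[1,1,1,1])

```text
time_s: 1.95
eef_pos: [0.5196, -0.1019, 0.2505]
eef_rot: [0.0, 0.996, 0.087, -0.0]
wrist_force: [-0.3, 1.1, -0.2]
opening: 0.998
grasp_force: 0.0
```

Run:
```python
from h import *
im,C=snap("wrist","w2");print(get_obs()["eef_pos"],get_obs()["eef_rot"],get_obs()["time_s"])
cv2.imwrite("pics/w2b.png",cv2.resize(im,(800,600),interpolation=cv2.INTER_CUBIC))
```

```text
[ 0.51966969 -0.10240834  0.25041097] [ 4.23703044e-04  9.96264807e-01  8.63495259e-02 -1.15280838e-04] 2.0
```

View pics/w1b.png

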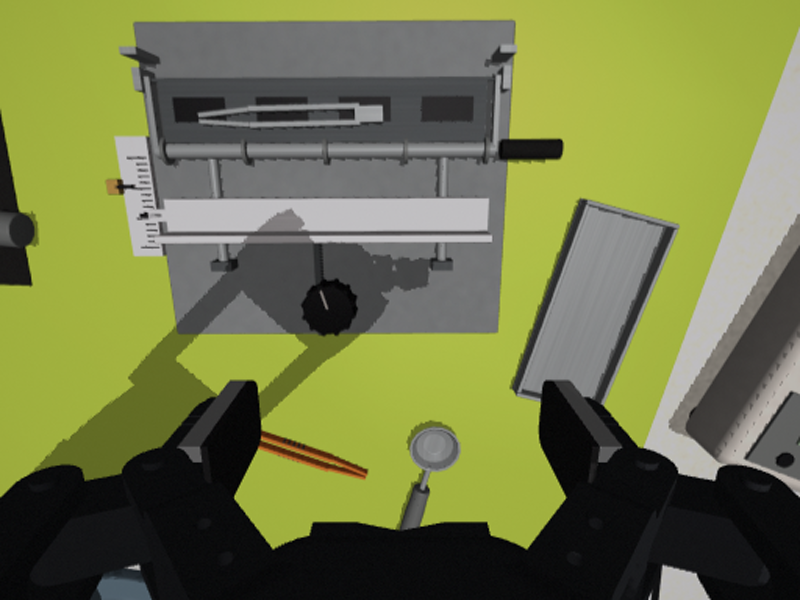

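View pics/w2b.png

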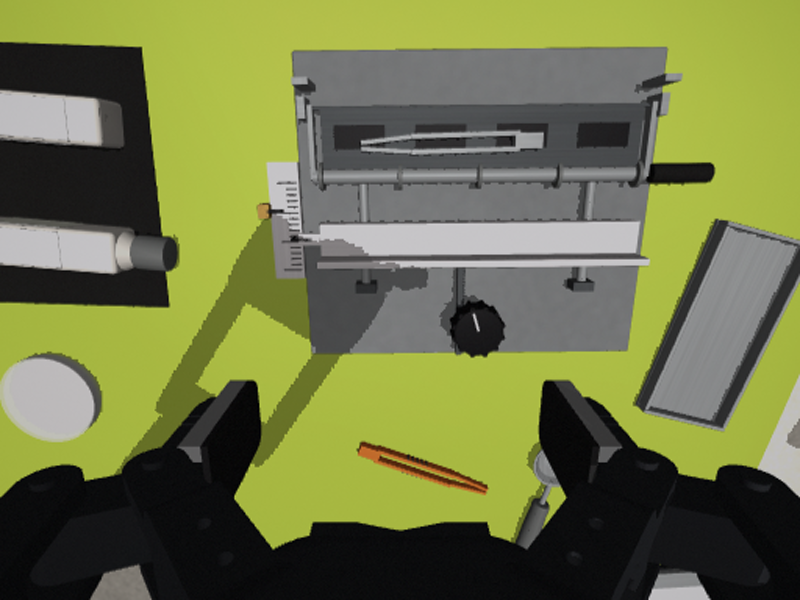

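Run:
```python
from h import *
i1,C1=load("w1");i2,C2=load("w2");S=1.5625
P={"ftip":((199,117),(361,145)),"ftail":((383,113),(544,140)),"knobtop":((330,305),(477,327)),"grip0":((499,149),(649,173)),"grip1":((562,149),(713,173)),
"index":((130,187),(283,212)),"ptr":((140,216),(292,240)),"lipL":((161,238),(318,263)),"lipR":((491,238),(648,261)),
"tA":((583,200),(721,221)),"tD":((515,394),(638,407)),"plTL":((134,22),(292,52)),"plTR":((514,21),(667,48)),"plBL":((178,333),(313,352)),"plBR":((498,331),(629,349)),"barL":((170,150),(322,174)),"barR":((488,150),(640,174))}
for n,(a,b) in P.items():
    X,e=two(C1,np.array(a)/S,C2,np.array(b)/S);print(n,X.round(4),"gap",round(e,4))
a=i1[50:100,100:270];b=i2[70:110,210:380];c=i1[80:165,60:130]
A=cv2.resize(a,None,fx=4.5,fy=4.5,interpolation=cv2.INTER_CUBIC)
c1=cv2.resize(i1[100:170,65:125],None,fx=5,fy=5,interpolation=cv2.INTER_CUBIC);c2=cv2.resize(i2[115:185,160:220],None,fx=5,fy=5,interpolation=cv2.INTER_CUBIC)
o=np.zeros((600,790,3),np.uint8);o[:225,:765]=A;o[230:580,:300]=c1;o[230:580,310:610]=c2
cv2.imwrite("pics/crop1.png",o)
```

```text
ftip [ 0.5982 -0.0576  0.0382] gap 0.0002
ftail [ 0.626  -0.1959  0.0422] gap 0.0004
knobtop [ 0.4695 -0.1778  0.0448] gap 0.0002
grip0 [ 0.6177 -0.2913  0.0261] gap 0.0006
grip1 [ 0.6263 -0.3394  0.0314] gap 0.0006
index [ 0.5346 -0.0007  0.027 ] gap 0.0006
ptr [ 0.5132 -0.0115  0.0308] gap 0.0009
lipL [ 0.502  -0.0379  0.0492] gap 0.0003
lipR [ 0.551  -0.294   0.0613] gap 0.001
tA [ 0.5911 -0.3766  0.0064] gap 0.0005
tD [ 3.989e-01 -3.664e-01 -2.000e-04] gap 0.0036
plTL [0.6596 0.0102 0.0064] gap 0.0004
plTR [ 0.7135 -0.2835  0.0089] gap 0.0004
plBL [ 0.4065 -0.0387  0.0097] gap 0.0015
plBR [ 0.4622 -0.3313  0.011 ] gap 0.0007
barL [ 0.5696 -0.0274  0.0178] gap 0.0017
barR [ 0.6152 -0.282   0.0309] gap 0.0008
```

View pics/crop1.png

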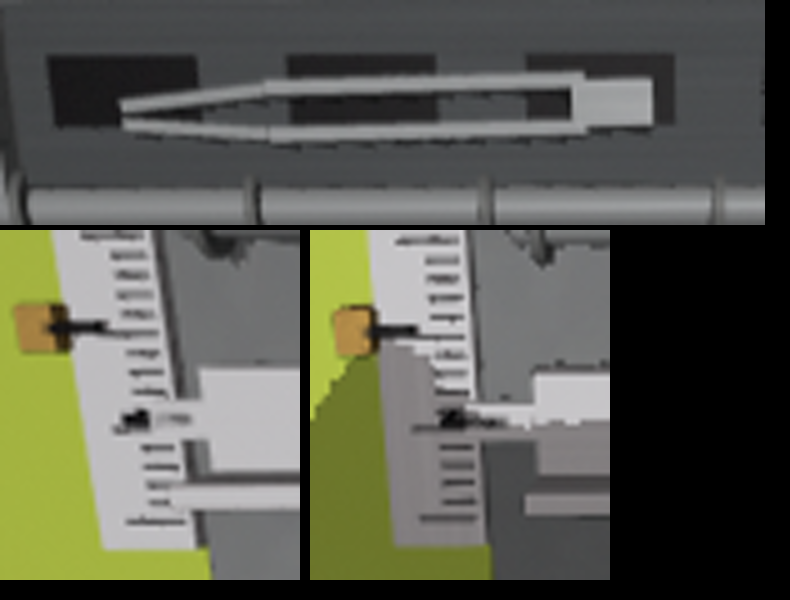

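```bash
cat >> h.py <<'E'
YR=np.radians(10.6);O=np.array([.585,-.1563,0])
def rk(x,y,z): return O+R.from_euler('z',YR).apply([x,y,z])
def torack(P): return R.from_euler('z',-YR).apply(np.array(P)-O)
E
python3 - <<'E'
from h import *
i1,C1=load("w1");i2,C2=load("w2");S=1.5625
for C,L in((C1,[(583,200),(677,226),(515,394)]),(C2,[(721,221),(638,407),(722,429)])):
    for u in L: print(on_z(C,np.array(u)/S,.018).round(4))
for n,P in dict(f=(.612,-.127,.04),k=(.4695,-.1778,.05),i=(.5346,-.0007,.027),p=(.5132,-.0115,.03),g=(.622,-.315,.026),lipL=(.502,-.0379,.05),lipR=(.551,-.294,.06)).items(): print(n,torack(P).round(4))
# knob by black mask in both
for i,C in((i1,C1),(i2,C2)):
    g=i.max(2); m=((g<45)*255).astype(np.uint8); 
    for c in cv2.findContours(m,0,2)[0]:
        x,y,w,h=cv2.boundingRect(c)
        if 25<w<50 and 25<h<50: print((x,y,w,h),torack(on_z(C,(x+w/2,y+h/2),.05)).round(4))
E
```

```text
[ 0.5908 -0.3722  0.018 ]
[ 0.5842 -0.4574  0.018 ]
[ 0.4052 -0.3603  0.018 ]
[ 0.5913 -0.3687  0.018 ]
[ 0.4088 -0.354   0.018 ]
[ 0.4001 -0.442   0.018 ]
f [0.0319 0.0238 0.04  ]
k [-1.175e-01  1.000e-04  5.000e-02]
i [-0.0209  0.1622  0.027 ]
p [-0.0439  0.1555  0.03  ]
g [ 0.0072 -0.1628  0.026 ]
lipL [-0.0598  0.1316  0.05  ]
lipR [-0.0587 -0.1291  0.06  ]
(477, 251, 30, 42) [-0.2291 -0.387   0.05  ]
```

Run:
```python
from h import *
f=lambda z:rk(.032,.0238,z)
plan([(rk(0,.0238,.22),down(np.radians(-20))),(rk(.02,.0238,.18),down(np.radians(-50))),(f(.12),down(YR-np.pi/2)),(f(.06),down(YR-np.pi/2)),(f(.0345),down(YR-np.pi/2))])
```

```text
dp [0.219, 0.162, 0.122] turn [0.002, 0.0, 0.997] rows>= 3
dp [0.069, -0.041, 0.16] turn [0.0, 0.0, 1.0] rows>= 3
dp [0.024, -0.042, 0.24] turn [0.0, 0.0, 0.98] rows>= 3
dp [0.0, 0.0, 0.24] turn [0.0, 0.0, 0.0] rows>= 1
dp [0.0, 0.0, 0.102] turn [0.0, 0.0, 0.0] rows>= 1
```

Emit:
arm_command(dp=[[0.219,0.162,0.122],[0.219,0.162,0.122],[0.219,0.162,0.122],[0.219,0.162,0.122]], turn=[[0,0,0.997],[0,0,0.997],[0,0,0.997],[0,0,0.997]], jaw=[0.4,0.4,0.4,0.4])

```text
time_s: 2.5
eef_pos: [0.5806, -0.1332, 0.2192]
eef_rot: [0.0, 0.985, -0.174, -0.001]
wrist_force: [-0.2, -0.3, -0.5]
opening: 0.399
grasp_force: 0.0
```

Emit:
arm_command(dp=[[0.069,-0.041,0.16],[0.069,-0.041,0.16],[0.069,-0.041,0.16],[0.069,-0.041,0.16]], turn=[[0,0,1],[0,0,1],[0,0,1],[0,0,1]], jaw=[0.4,0.4,0.4,0.4])

```text
time_s: 3.0
eef_pos: [0.6005, -0.1283, 0.1801]
eef_rot: [0.0, 0.907, -0.421, 0.0]
wrist_force: [-0.5, 0.4, 0.8]
opening: 0.399
grasp_force: 0.0
```

Emit:
arm_command(dp=[[0.024,-0.042,0.24],[0.024,-0.042,0.24],[0.024,-0.042,0.24],[0.024,-0.042,0.24],[0.024,-0.042,0.24]], turn=[[0,0,0.98],[0,0,0.98],[0,0,0.98],[0,0,0.98],[0,0,0.98]], jaw=[0.4,0.4,0.4,0.4,0.4])

```text
time_s: 3.62
eef_pos: [0.6127, -0.1254, 0.1204]
eef_rot: [-0.0, 0.771, -0.636, 0.0]
wrist_force: [0.4, 0.0, -0.8]
opening: 0.401
grasp_force: 0.0
```

Run:
```python
from h import *
im,C=snap("wrist","w3");o=get_obs();print(o["q"].round(3),o["eef_pos"].round(4),torack(o["eef_pos"]).round(4))
f=lambda z:rk(.032,.0238,z)
plan([(f(.06),down(YR-np.pi/2)),(f(.0345),down(YR-np.pi/2))])
cv2.imwrite("pics/w3b.png",cv2.resize(im,(640,480)))
```

```text
[-0.391  0.364  1.541 -0.     1.236  2.56 ] [ 0.6126 -0.1253  0.1203] [0.0329 0.0254 0.1203]
dp [0.006, 0.004, 0.241] turn [-0.001, -0.001, 0.01] rows>= 1
dp [0.0, 0.0, 0.102] turn [0.0, 0.0, 0.0] rows>= 1
```

View pics/w3b.png

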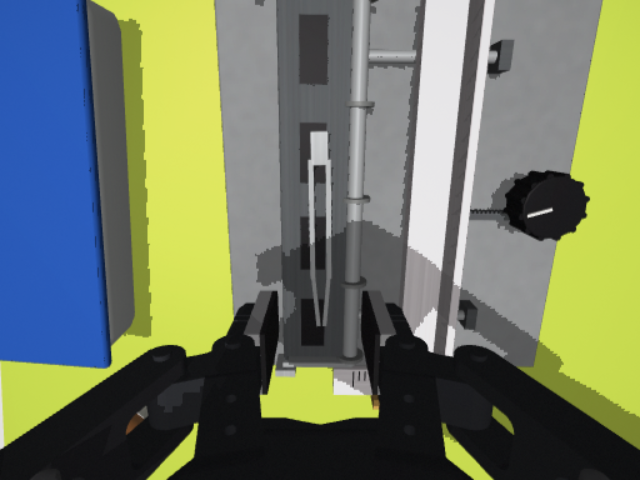

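Emit:
arm_command(dp=[[0.005,0.003,0.24],[0.005,0.003,0.24],[0.005,0.003,0.343],[0.005,0.003,0.343],[0.005,0.003,0.343]], turn=[[0,0,0],[0,0,0],[0,0,0],[0,0,0],[0,0,0]], jaw=[0.4,0.4,0.4,0.4,0.4])

```text
time_s: 4.3
eef_pos: [0.6132, -0.1267, 0.0363]
eef_rot: [-0.0, 0.77, -0.638, 0.001]
wrist_force: [0.7, -0.3, 0.0]
opening: 0.404
grasp_force: 0.0
```

Emit:
arm_command(dp=[[0,0,0],[0,0,0],[0,0,0],[0,0,0],[0,0,0]], turn=[[0,0,0],[0,0,0],[0,0,0],[0,0,0],[0,0,0]], jaw=[0,0,0,0,0])

```text
time_s: 4.92
eef_pos: [0.612, -0.1263, 0.0341]
eef_rot: [0.0, 0.77, -0.638, -0.0]
wrist_force: [0.5, -0.7, 0.8]
opening: 0.001
grasp_force: 0.0
```

Emit:
arm_command(dp=[[0,0,-0.1],[0,0,-0.4],[0,0,-0.4],[0,0,-0.4]], turn=[[0,0,0],[0,0,0],[0,0,0],[0,0,0]], jaw=[0,0,0,0])

```text
time_s: 5.42
eef_pos: [0.6127, -0.1266, 0.1353]
eef_rot: [-0.0, 0.77, -0.638, 0.001]
wrist_force: [-0.7, 0.8, -0.9]
opening: 0.001
grasp_force: 0.0
```

Run:
```python
from h import *
im,C=snap("wrist","w4");o=get_obs();print(o["q"].round(3),o["eef_pos"].round(4))
cv2.imwrite("pics/w4b.png",cv2.resize(im,(480,360)))
T=np.array([.495,-.407,0]);D=lambda a:down(np.radians(a))
plan([((.56,-.26,.16),D(-54)),((.51,-.38,.14),D(-29)),(T+[0,0,.11],D(-4.4)),(T+[0,0,.03],D(-4.4)),(T+[0,0,.0085],D(-4.4))])
```

```text
[-0.393  0.349  1.533  0.     1.261  2.562] [ 0.6116 -0.1261  0.1335]
dp [0.488, 0.302, -0.106] turn [0.001, 0.001, -0.843] rows>= 3
dp [0.271, 0.444, 0.08] turn [0.0, 0.0, -0.833] rows>= 3
dp [-0.0, 0.124, 0.12] turn [0.0, 0.0, -0.82] rows>= 3
dp [0.0, 0.0, 0.32] turn [0.0, 0.0, 0.0] rows>= 2
dp [0.0, 0.0, 0.086] turn [0.0, 0.0, 0.0] rows>= 1
```

View pics/w4b.png

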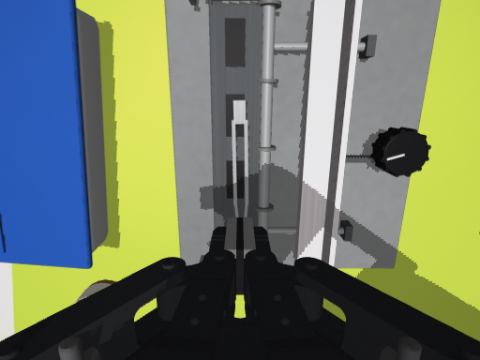

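Run:
```python
from h import *
for n,s in (("w3",.8),("w4",1/.9375*1)):
    im,C=load(n)
    for X in ((.598,-.0576,.038),(.626,-.196,.042),(.612,-.1263,.034)): print(n,proj(C,X).round(1))
i3,C3=load("w3");i1,C1=load("w1");i2,C2=load("w2");i4,C4=load("w4")
print("tail",two(C3,(319*.8,131*.8),C1,np.array((383,113))/1.5625),two(C3,(319*.8,131*.8),C2,np.array((544,140))/1.5625))
print("tip",two(C3,(321*.8,326*.8),C1,np.array((199,117))/1.5625),two(C3,(321*.8,326*.8),C2,np.array((361,145))/1.5625))
print("tail34",two(C3,(319*.8,131*.8),C4,(240/.9375,100/.9375)))
t=get_obs();print(t["eef_pos"])
```

```text
w3 [256.7 258.9]
w3 [255.6 103.6]
w3 [256.1 186.3]
w4 [257.  252.8]
w4 [255.2 105.2]
w4 [256.1 183.6]
tail (array([ 0.6263257 , -0.19527425,  0.03504226]), np.float64(0.000616064104765393)) (array([ 0.62605479, -0.19503345,  0.04518957]), np.float64(0.00018658841560011146))
tip (array([ 0.59825625, -0.06080938,  0.0470104 ]), np.float64(0.0008378475037968628)) (array([ 0.5981006 , -0.05791552,  0.04231288]), np.float64(0.00015626124057710735))
tail34 (array([ 0.62549066, -0.19513251,  0.13867398]), np.float64(0.0008968381953548899))
[ 0.61162386 -0.12611529  0.1335098 ]
```

Emit:
arm_command(dp=[[0,0,0.36],[0,0,0.39],[0,0,0.39],[0,0,0.39],[0,0,0.39]], turn=[[0,0,0],[0,0,0],[0,0,0],[0,0,0],[0,0,0]], jaw=[0.3,0.3,0.3,0.3,0.3])

```text
time_s: 6.1
eef_pos: [0.6135, -0.1269, 0.0386]
eef_rot: [-0.0, 0.77, -0.638, 0.002]
wrist_force: [-0.6, 0.6, 0.6]
opening: 0.3
grasp_force: 0.0
```

Emit:
arm_command(dp=[[0,0,0.01],[0,0,0.01],[0,0,0.01]], turn=[[0,0,0],[0,0,0],[0,0,0]], jaw=[0.3,0.3,0.3])

```text
time_s: 6.48
eef_pos: [0.6122, -0.1264, 0.0345]
eef_rot: [-0.0, 0.77, -0.638, 0.0]
wrist_force: [0.1, 0.4, 0.2]
opening: 0.299
grasp_force: 0.0
```

Run:
```python
from h import *
im,C=snap("side","s5");i2,C2=snap("wrist","w5");o=get_obs();print(o["eef_pos"].round(4),proj(C,o["eef_pos"]))
u,v=proj(C,o["eef_pos"]).astype(int)
a=cv2.resize(im[v-45:v+35,u-60:u+60],(600,400),interpolation=cv2.INTER_CUBIC)
b=cv2.resize(i2[60:310,180:330],(240,400));cv2.imwrite("pics/s5b.png",np.hstack([a[:,:550],b]))
```

```text
[ 0.6121 -0.1263  0.0344] [251.3624687  165.15911107]
```

View pics/s5b.png

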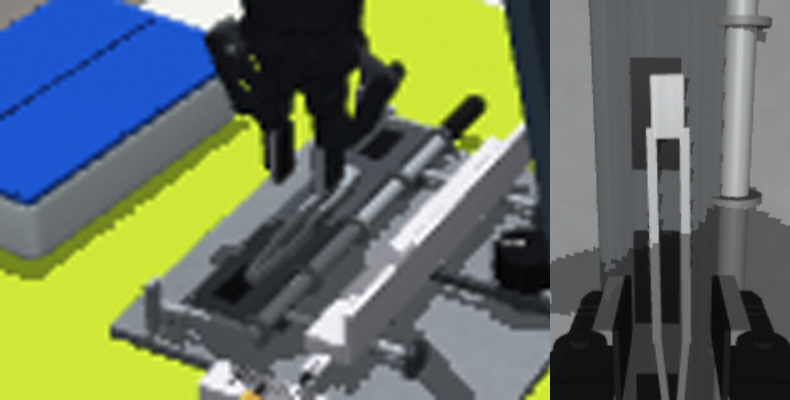

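Emit:
arm_command(dp=[[0,0,0.016],[0,0,0.016],[0,0,0.016]], turn=[[0,0,0],[0,0,0],[0,0,0]], jaw=[0.3,0.3,0.3])

```text
time_s: 6.95
eef_pos: [0.6119, -0.1263, 0.03]
eef_rot: [0.0, 0.77, -0.638, -0.0]
wrist_force: [0.7, -0.0, 0.1]
opening: 0.302
grasp_force: 0.0
```

Emit:
arm_command(dp=[[0,0,0],[0,0,0],[0,0,0],[0,0,0]], turn=[[0,0,0],[0,0,0],[0,0,0],[0,0,0]], jaw=[0.12,0.12,0.12,0.12])

```text
time_s: 7.45
eef_pos: [0.6121, -0.1263, 0.0302]
eef_rot: [-0.0, 0.77, -0.638, 0.0]
wrist_force: [-0.5, -1.1, -1.1]
opening: 0.116
grasp_force: 0.0
```

Emit:
arm_command(dp=[[0,0,0],[0,0,0],[0,0,0.012],[0,0,0.02],[0,0,0.02]], turn=[[0,0,0],[0,0,0],[0,0,0],[0,0,0],[0,0,0]], jaw=[0.3,0.3,0.3,0.3,0.3])

```text
time_s: 8.07
eef_pos: [0.6118, -0.1262, 0.0248]
eef_rot: [0.0, 0.77, -0.638, -0.0]
wrist_force: [0.7, 0.4, 0.3]
opening: 0.301
grasp_force: 0.0
```

Emit:
arm_command(dp=[[0,0,0],[0,0,0],[0,0,0],[0,0,0]], turn=[[0,0,0],[0,0,0],[0,0,0],[0,0,0]], jaw=[0.12,0.12,0.12,0.12])

```text
time_s: 8.57
eef_pos: [0.6121, -0.1263, 0.0252]
eef_rot: [0.0, 0.77, -0.638, 0.0]
wrist_force: [-0.8, 0.2, -0.1]
opening: 0.119
grasp_force: 0.0
```

Run:
```python
from h import *
im,C=snap("side","s6");i2,C2=snap("wrist","w6");o=get_obs();print(o["eef_pos"].round(4),o["opening"],o["grasp_force"])
u,v=proj(C,o["eef_pos"]).astype(int)
a=cv2.resize(im[v-45:v+35,u-60:u+60],(600,400),interpolation=cv2.INTER_CUBIC)
b=cv2.resize(i2[60:310,180:330],(240,400));cv2.imwrite("pics/s6b.png",np.hstack([a[:,:550],b]))
```

```text
[ 0.6121 -0.1263  0.0252] 0.11787032582518543 0.0
```

View pics/s6b.png

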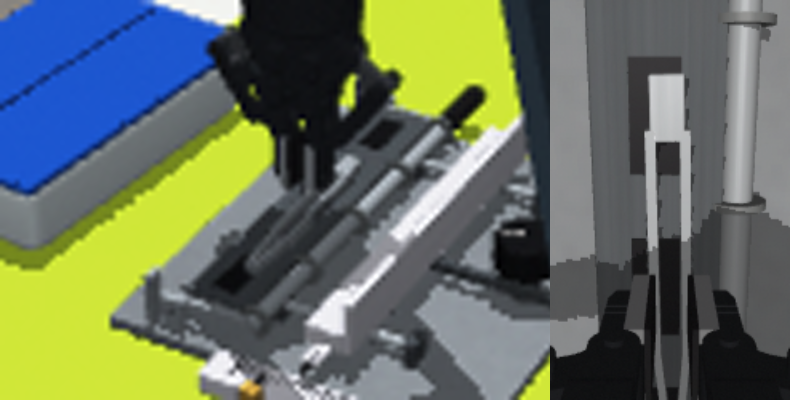

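Emit:
arm_command(dp=[[0,0,0],[0,0,0],[0,0,0.012],[0,0,0.02],[0,0,0.02]], turn=[[0,0,0],[0,0,0],[0,0,0],[0,0,0],[0,0,0]], jaw=[0.3,0.3,0.3,0.3,0.3])

```text
time_s: 9.3
eef_pos: [0.6118, -0.1262, 0.0198]
eef_rot: [0.0, 0.77, -0.638, -0.0]
wrist_force: [0.6, -0.6, -0.8]
opening: 0.3
grasp_force: 0.0
```

Emit:
arm_command(dp=[[0,0,0],[0,0,0],[0,0,0],[0,0,0]], turn=[[0,0,0],[0,0,0],[0,0,0],[0,0,0]], jaw=[0.12,0.12,0.12,0.12])

```text
time_s: 9.8
eef_pos: [0.6121, -0.1263, 0.0203]
eef_rot: [-0.0, 0.77, -0.638, 0.0]
wrist_force: [0.1, 0.3, 0.6]
opening: 0.122
grasp_force: 0.0
```

Emit:
arm_command(dp=[[0,0,0],[0,0,0],[0,0,0.02],[0,0,0.03],[0,0,0.03]], turn=[[0,0,0],[0,0,0],[0,0,0],[0,0,0],[0,0,0]], jaw=[0.3,0.3,0.3,0.3,0.3])

```text
time_s: 10.42
eef_pos: [0.6117, -0.1261, 0.0122]
eef_rot: [0.0, 0.77, -0.638, -0.0]
wrist_force: [-0.7, -0.5, 0.1]
opening: 0.3
grasp_force: 0.0
```

Emit:
arm_command(dp=[[0,0,0],[0,0,0],[0,0,0],[0,0,0]], turn=[[0,0,0],[0,0,0],[0,0,0],[0,0,0]], jaw=[0.12,0.12,0.12,0.12])

```text
time_s: 10.92
eef_pos: [0.6121, -0.1263, 0.0128]
eef_rot: [-0.0, 0.77, -0.638, 0.0]
wrist_force: [-0.3, -0.2, -0.5]
opening: 0.12
grasp_force: 0.0
```

Run:
```python
from h import *
im,C=snap("side","s7");i2,C2=snap("wrist","w7");o=get_obs();print(o["eef_pos"].round(4),o["opening"],o["grasp_force"])
u,v=proj(C,o["eef_pos"]).astype(int)
a=cv2.resize(im[v-45:v+35,u-60:u+60],(600,400),interpolation=cv2.INTER_CUBIC)
cv2.circle(a,(300,225),3,(0,0,255),-1)
for X in ((.598,-.0576,.038),(.626,-.196,.042),rk(.032,.0238,.042)):
    p=(proj(C,X)-(u-60,v-45))*5; cv2.circle(a,tuple(p.astype(int).tolist()),3,(255,0,255),-1)
b=cv2.resize(i2[60:310,180:330],(240,400));cv2.imwrite("pics/s7b.png",np.hstack([a[:,:550],b]))
```

```text
[ 0.6121 -0.1263  0.0127] 0.11842503046670906 0.0
```

View pics/s7b.png

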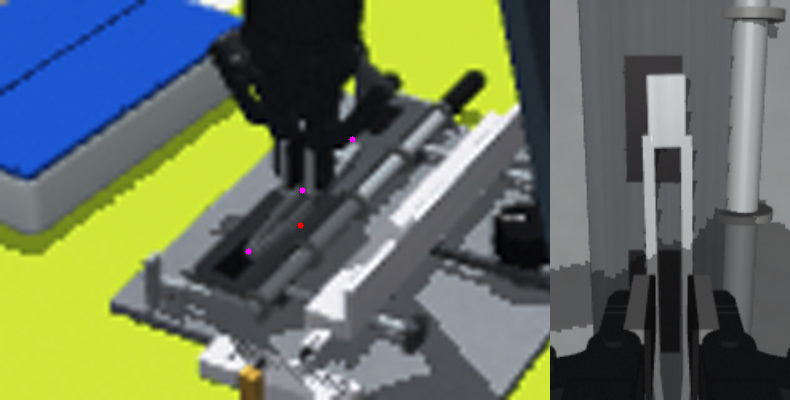

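Emit:
arm_command(dp=[[0,0,0],[0,0,0],[0,0,0.02],[0,0,0.028],[0,0,0.028]], turn=[[0,0,0],[0,0,0],[0,0,0],[0,0,0],[0,0,0]], jaw=[0.3,0.3,0.3,0.3,0.3])

```text
time_s: 11.65
eef_pos: [0.6117, -0.1262, 0.0052]
eef_rot: [0.0, 0.77, -0.638, -0.0]
wrist_force: [0.6, -0.3, -0.5]
opening: 0.3
grasp_force: 0.0
```

Emit:
arm_command(dp=[[0,0,0],[0,0,0],[0,0,0],[0,0,0]], turn=[[0,0,0],[0,0,0],[0,0,0],[0,0,0]], jaw=[0.1,0.1,0.1,0.1])

```text
time_s: 12.15
eef_pos: [0.6122, -0.1264, 0.0058]
eef_rot: [-0.0, 0.77, -0.638, 0.0]
wrist_force: [0.1, -1.1, 1.3]
opening: 0.137
grasp_force: 58.7
```

Emit:
arm_command(dp=[[0,0,-0.1],[0,0,-0.4],[0,0,-0.4],[0,0,-0.4]], turn=[[0,0,0],[0,0,0],[0,0,0],[0,0,0]], jaw=[0,0,0,0])

```text
time_s: 12.65
eef_pos: [0.6127, -0.1266, 0.1067]
eef_rot: [-0.0, 0.77, -0.638, 0.001]
wrist_force: [-0.4, 1.0, -0.2]
opening: 0.147
grasp_force: 39.3
```

Run:
```python
from h import *
im,C=snap("wrist","w8");o=get_obs();print(o["eef_pos"].round(4),o["opening"],o["grasp_force"])
T=np.array([.495,-.407,0]);D=lambda a:down(np.radians(a))
plan([((.56,-.26,.11),D(-54)),((.51,-.38,.10),D(-29)),(T+[0,0,.06],D(-4.4)),(T+[0,0,-.012],D(-4.4)),(T+[0,0,-.020],D(-4.4))])
```

```text
[ 0.6115 -0.1261  0.1049] 0.14568913492742178 43.97896491922438
dp [0.488, 0.302, -0.02] turn [0.001, 0.001, -0.843] rows>= 3
dp [0.271, 0.444, 0.04] turn [0.0, 0.0, -0.833] rows>= 3
dp [-0.0, 0.124, 0.16] turn [0.0, 0.0, -0.82] rows>= 3
dp [0.0, 0.0, 0.288] turn [0.0, 0.0, 0.0] rows>= 2
dp [0.0, 0.0, 0.032] turn [0.0, 0.0, 0.0] rows>= 1
```

Emit:
arm_command(dp=[[0.488,0.302,-0.02],[0.488,0.302,-0.02],[0.488,0.302,-0.02],[0.488,0.302,-0.02],[0.488,0.302,-0.02]], turn=[[0,0,-0.843],[0,0,-0.843],[0,0,-0.843],[0,0,-0.843],[0,0,-0.843]], jaw=[0,0,0,0,0])

```text
time_s: 13.32
eef_pos: [0.5597, -0.2589, 0.1088]
eef_rot: [-0.0, 0.891, -0.455, -0.002]
wrist_force: [0.6, -0.1, -0.8]
opening: 0.137
grasp_force: 58.6
```

Emit:
arm_command(dp=[[0.271,0.444,0.04],[0.271,0.444,0.04],[0.271,0.444,0.04],[0.271,0.444,0.04],[0.271,0.444,0.04]], turn=[[0,0,-0.833],[0,0,-0.833],[0,0,-0.833],[0,0,-0.833],[0,0,-0.833]], jaw=[0,0,0,0,0])

```text
time_s: 13.95
eef_pos: [0.5111, -0.3785, 0.1002]
eef_rot: [-0.0, 0.968, -0.251, -0.0]
wrist_force: [-0.0, -0.1, -0.2]
opening: 0.132
grasp_force: 58.7
```

Emit:
arm_command(dp=[[0,0.124,0.08],[0,0.124,0.16],[0,0.124,0.16],[0,0.124,0.16],[0,0.124,0.16]], turn=[[0,0,-0.82],[0,0,-0.82],[0,0,-0.82],[0,0,-0.82],[0,0,-0.82]], jaw=[0,0,0,0,0])

```text
time_s: 14.58
eef_pos: [0.4962, -0.4067, 0.0611]
eef_rot: [0.0, 0.999, -0.039, 0.0]
wrist_force: [-0.3, -0.5, -0.0]
opening: 0.136
grasp_force: 58.7
```

Run:
```python
from h import *
i2,C2=snap("wrist","w9");im,C=snap("side","s9");o=get_obs();print(o["eef_pos"].round(4),o["opening"],o["grasp_force"],o["q"].round(2))
u,v=proj(C,o["eef_pos"]).astype(int);print(u,v)
a=cv2.resize(im[v-60:v+40,u-60:u+60],(480,400),interpolation=cv2.INTER_CUBIC)
b=cv2.resize(i2,(300,225));a[:225,:0]=0
out=np.zeros((400,790,3),np.uint8);out[:,:480]=a;out[:225,485:785]=b;cv2.imwrite("pics/s9b.png",out)
```

```text
[ 0.496  -0.4071  0.0612] 0.14006623438452587 58.71020654216409 [-0.87  0.47  1.53  0.    1.14  0.78]
327 136
```

View pics/s9b.png

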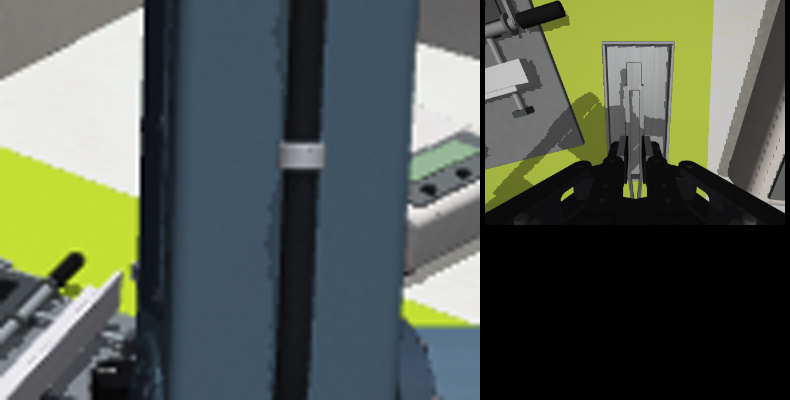

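Emit:
arm_command(dp=[[0,0,0.2],[0,0,0.29],[0,0,0.315],[0,0,0.325],[0,0,0.325]], turn=[[0,0,0],[0,0,0],[0,0,0],[0,0,0],[0,0,0]], jaw=[0,0,0,0,0])

```text
time_s: 15.3
eef_pos: [0.4962, -0.4082, -0.0193]
eef_rot: [0.001, 0.999, -0.039, 0.001]
wrist_force: [-0.0, 0.3, -0.2]
opening: 0.132
grasp_force: 58.7
```

Emit:
arm_command(dp=[[0,0,0],[0,0,0],[0,0,0],[0,0,-0.1],[0,0,-0.5]], turn=[[0,0,0],[0,0,0],[0,0,0],[0,0,0],[0,0,0]], jaw=[0.3,0.3,0.3,0.3,0.3])

```text
time_s: 15.92
eef_pos: [0.4932, -0.4049, 0.0641]
eef_rot: [-0.003, 0.999, -0.039, -0.003]
wrist_force: [0.8, -0.4, 0.1]
opening: 0.302
grasp_force: 0.0
```

Emit:
arm_command(dp=[[0,0,-0.2],[0,0,-0.2]], turn=[[0,0,0],[0,0,0]], jaw=[0.3,0.3])

```text
time_s: 16.18
eef_pos: [0.4981, -0.4103, 0.1231]
eef_rot: [0.004, 0.999, -0.039, 0.004]
wrist_force: [-0.0, -0.3, 0.1]
opening: 0.301
grasp_force: 0.0
```

Run:
```python
from h import *
i2,C2=snap("wrist","w10");o=get_obs();print(o["eef_pos"].round(4),o["q"].round(2))
cv2.imwrite("pics/w10b.png",i2)
D=lambda a:down(np.radians(a))
g=lambda z:rk(.0075,-.165,z)
plan([((.54,-.38,.18),D(-34)),((.60,-.34,.16),D(-60)),(g(.13),down(YR-np.pi/2))])
```

```text
[ 0.4967 -0.4087  0.1198] [-0.87  0.4   1.5   0.    1.24  0.78]
dp [0.165, -0.127, -0.241] turn [0.005, -0.009, 0.986] rows>= 3
dp [0.109, -0.267, 0.08] turn [0.0, 0.0, 0.867] rows>= 3
dp [-0.034, -0.125, 0.12] turn [0.0, 0.0, 0.647] rows>= 2
```

View pics/w10b.png

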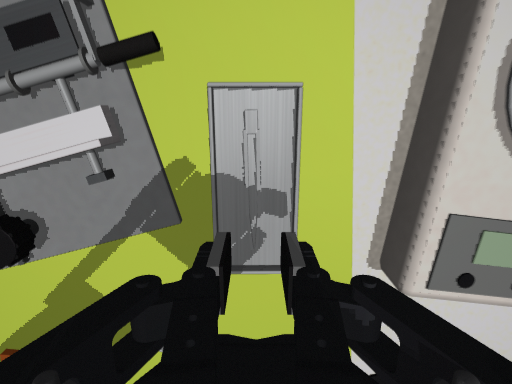

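Emit:
arm_command(dp=[[0.165,-0.127,-0.241],[0.165,-0.127,-0.241],[0.165,-0.127,-0.241],[0.165,-0.127,-0.241]], turn=[[0,0,0.986],[0,0,0.986],[0,0,0.986],[0,0,0.986]], jaw=[0.5,0.5,0.5,0.5])

```text
time_s: 16.73
eef_pos: [0.5384, -0.378, 0.1751]
eef_rot: [-0.001, 0.957, -0.292, -0.001]
wrist_force: [-0.2, 0.5, -0.9]
opening: 0.502
grasp_force: 0.0
```

Emit:
arm_command(dp=[[0.109,-0.267,0.08],[0.109,-0.267,0.08],[0.109,-0.267,0.08],[0.109,-0.267,0.08]], turn=[[0,0,0.867],[0,0,0.867],[0,0,0.867],[0,0,0.867]], jaw=[0.5,0.5,0.5,0.5])

```text
time_s: 17.23
eef_pos: [0.5982, -0.3382, 0.1553]
eef_rot: [-0.0, 0.867, -0.499, -0.001]
wrist_force: [0.0, -0.0, -0.1]
opening: 0.498
grasp_force: 0.0
```

Emit:
arm_command(dp=[[-0.034,-0.125,0.12],[-0.034,-0.125,0.12],[-0.034,-0.125,0.12],[-0.034,-0.125,0.12],[-0.034,-0.125,0.12]], turn=[[0,0,0.647],[0,0,0.647],[0,0,0.647],[0,0,0.647],[0,0,0.647]], jaw=[0.5,0.5,0.5,0.5,0.5])

```text
time_s: 17.85
eef_pos: [0.6217, -0.3164, 0.1277]
eef_rot: [-0.0, 0.77, -0.638, 0.0]
wrist_force: [0.9, -0.4, 0.6]
opening: 0.495
grasp_force: 0.0
```

Run:
```python
from h import *
i,C=load("w10")
f=(on_z(C,(251,110),.014)+on_z(C,(254,265),.014))/2
print("forceps",f.round(4),"tray corners",[on_z(C,u,.018).round(4).tolist() for u in((208,83),(302,84))])
print("sleeve",[torack(on_z(C,u,.026)).round(4).tolist() for u in((105,50),(158,42))])
i,C=snap("wrist","w11");o=get_obs();print(o["eef_pos"].round(4),torack(o["eef_pos"]).round(4),o["q"].round(2),proj(C,rk(.0075,-.163,.034)))
g=i.max(2);m=((g<40)*255).astype(np.uint8)
for c in cv2.findContours(m,0,2)[0]:
    x,y,w,h=cv2.boundingRect(c)
    if cv2.contourArea(c)>60:print((x,y,w,h),torack(on_z(C,(x+w/2,y+h/2),.026)).round(4))
plan([(rk(.0075,-.165,-.018),down(YR-np.pi/2))])
```

```text
forceps [ 0.487  -0.4072  0.014 ] tray corners [[0.591, -0.3763, 0.018], [0.5839, -0.4584, 0.018]]
sleeve [[0.011, -0.1438, 0.026], [0.0054, -0.1881, 0.026]]
[ 0.6217 -0.3163  0.1277] [ 0.0067 -0.1641  0.1277] [-0.64  0.51  1.33  0.    1.31  2.32] [254.24866217 186.30810572]
(217, 291, 18, 33) [ 0.0377 -0.0263  0.026 ]
(341, 236, 12, 21) [-0.0858 -0.0985  0.026 ]
(0, 233, 512, 151) [ 0.0055 -0.0252  0.026 ]
(246, 158, 18, 53) [ 0.0068 -0.1626  0.026 ]
dp [0.003, -0.003, 0.583] turn [-0.001, -0.001, 0.001] rows>= 3
```

Emit:
arm_command(dp=[[0.003,0,0.25],[0.003,0,0.45],[0.003,0,0.55],[0.003,0,0.58],[0.003,0,0.58]], turn=[[0,0,0],[0,0,0],[0,0,0],[0,0,0],[0,0,0]], jaw=[0.5,0.5,0.5,0.5,0.5])

```text
time_s: 18.52
eef_pos: [0.6222, -0.3169, -0.0172]
eef_rot: [-0.0, 0.769, -0.639, 0.0]
wrist_force: [0.7, -0.2, 0.6]
opening: 0.501
grasp_force: 0.0
```

Emit:
arm_command(dp=[[0,0,0],[0,0,0],[0,0,0],[0,0,0],[0,0,0]], turn=[[0,0,0],[0,0,0],[0,0,0],[0,0,0],[0,0,0]], jaw=[0,0,0,0,0])

```text
time_s: 19.15
eef_pos: [0.6232, -0.3175, -0.0155]
eef_rot: [-0.0, 0.769, -0.639, 0.002]
wrist_force: [-1.1, 0.7, 6.9]
opening: 0.16
grasp_force: 58.6
```

Emit:
arm_command(dp=[[0,-0.007,-0.054],[0,-0.028,-0.104],[0,-0.028,-0.104]], turn=[[0,0,0],[0,0,0],[0,0,0]], jaw=[0,0,0])

```text
time_s: 19.52
eef_pos: [0.6271, -0.3164, 0.0082]
eef_rot: [0.002, 0.769, -0.639, -0.001]
wrist_force: [-4.2, -4.5, -1.6]
opening: 0.157
grasp_force: 59.3
```

Emit:
arm_command(dp=[[0,-0.033,-0.043],[0,-0.076,-0.076],[0,-0.076,-0.076]], turn=[[0,0,0],[0,0,0],[0,0,0]], jaw=[0,0,0])

```text
time_s: 19.9
eef_pos: [0.6399, -0.3143, 0.0289]
eef_rot: [0.005, 0.769, -0.639, -0.006]
wrist_force: [-31.9, -2.6, 21.0]
opening: 0.157
grasp_force: 58.6
```

Emit:
arm_command(dp=[[0,-0.05,-0.021],[0,-0.104,-0.028],[0,-0.137,-0.026],[0,-0.137,-0.026],[0,-0.137,-0.026]], turn=[[0,0,0],[0,0,0],[0,0,0],[0,0,0],[0,0,0]], jaw=[0,0,0,0,0])

```text
time_s: 20.52
eef_pos: [0.6845, -0.3102, 0.0413]
eef_rot: [0.001, 0.769, -0.639, 0.006]
wrist_force: [-2.8, -4.6, 20.2]
opening: 0.15
grasp_force: 67.6
```

Run:
```python
from h import *
i,C=snap("wrist","w12");o=get_obs();print(o["eef_pos"].round(4),torack(o["eef_pos"]).round(4),o["q"].round(2))
# bar edge: bright grey column near rest bar; compare predicted
print(proj(C,rk(.07,0,.077)),proj(C,rk(.07,-.12,.077)),proj(C,rk(.008,0,.026)))
for v in (250,150): print(i[v,::6].max(1).tolist())
```

```text
[ 0.6845 -0.3102  0.0413] [ 0.0695 -0.1696  0.0413] [-0.58  0.7   1.21 -0.    1.21  2.38]
[253.5719863  483.15549604] [253.35864673 330.45980424] [329.88030876 409.9876785 ]
[178, 122, 175, 176, 175, 176, 176, 176, 176, 177, 177, 177, 177, 177, 178, 179, 179, 179, 179, 179, 179, 179, 180, 180, 180, 180, 180, 180, 180, 181, 181, 181, 182, 123, 182, 61, 15, 16, 53, 54, 7, 13, 15, 13, 13, 10, 55, 53, 16, 16, 70, 71, 71, 70, 70, 69, 70, 71, 70, 70, 69, 70, 69, 69, 114, 114, 114, 113, 112, 113, 112, 112, 113, 113, 111, 111, 110, 110, 111, 110, 110, 111, 111, 110, 111, 111]
[186, 175, 175, 175, 176, 177, 178, 178, 179, 179, 178, 179, 179, 180, 180, 180, 180, 181, 181, 182, 182, 182, 182, 182, 183, 182, 183, 183, 182, 183, 183, 182, 183, 183, 183, 184, 184, 184, 184, 184, 184, 183, 184, 184, 184, 184, 184, 183, 184, 183, 183, 182, 182, 182, 182, 182, 182, 182, 182, 182, 181, 181, 180, 180, 179, 179, 179, 180, 179, 179, 179, 121, 103, 89, 131, 137, 124, 138, 144, 142, 138, 137, 139, 139, 136, 136]
```

Emit:
arm_command(dp=[[0,0,0],[0,0,0],[0,0,0],[0,0,-0.2],[0,0,-0.45]], turn=[[0,0,0],[0,0,0],[0,0,0],[0,0,0],[0,0,0]], jaw=[0.5,0.5,0.5,0.5,0.5])

```text
time_s: 21.2
eef_pos: [0.6794, -0.3042, 0.144]
eef_rot: [0.0, 0.769, -0.639, -0.003]
wrist_force: [0.5, 0.1, 1.2]
opening: 0.498
grasp_force: 0.0
```

Emit:
arm_command(dp=[[-0.3,0.2,-0.3],[-0.3,0.2,-0.3],[-0.3,0.2,-0.3],[-0.3,0.2,-0.3],[-0.3,0.2,-0.3]], turn=[[0,0,0],[0,0,0],[0,0,0],[0,0,0],[0,0,0]], jaw=[0.5,0.5,0.5,0.5,0.5])

```text
time_s: 21.82
eef_pos: [0.6178, -0.2412, 0.2188]
eef_rot: [0.0, 0.769, -0.639, -0.002]
wrist_force: [0.2, -0.1, -0.3]
opening: 0.503
grasp_force: 0.0
```

Run:
```python
from h import *
i,C=snap("wrist","w13");s,Cs=snap("side","s13");o=get_obs();print(o["eef_pos"].round(4),torack(o["eef_pos"]).round(4),o["time_s"])
out=np.zeros((384,760,3),np.uint8);out[:,:512]=i
for n,X in dict(bar0=(.07,-.12,.077),barm=(.07,0,.077),gr=(.07,-.163,.077),k=(-.1175,0,.057)).items(): print(n,proj(C,rk(*X)).round(0))
u,v=proj(Cs,rk(.03,-.05,.04)).astype(int);out[:330,512:760]=cv2.resize(s[v-66:v+66,u-50:u+50],(248,330))
cv2.imwrite("pics/w13b.png",out)
```

```text
[ 0.6179 -0.2413  0.2191] [ 0.0167 -0.0896  0.2191] 21.925
bar0 [204. 145.]
barm [209. 249.]
gr [202. 102.]
k [365. 242.]
```

View pics/w13b.png

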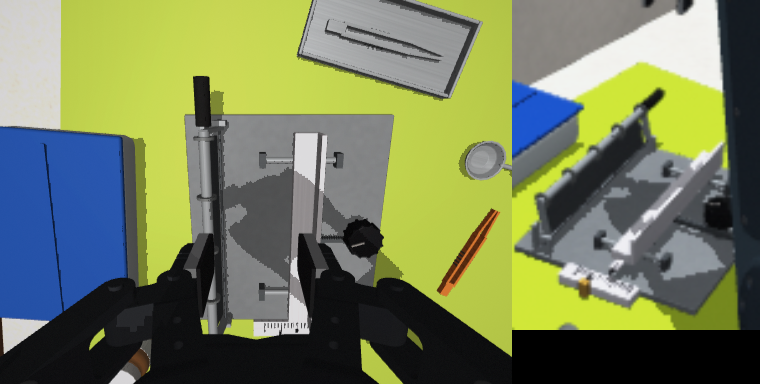

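Run:
```python
from h import *
i,C=load("w13")
print("knob",[torack(on_z(C,(363,238),z)).round(4) for z in(.045,.057)])
D=lambda a:down(np.radians(a))
plan([(rk(-.04,-.06,.20),D(-50)),(rk(-.09,-.03,.18),D(-20)),(rk(-.118,0,.14),D(10.6))])
```

```text
knob [array([-0.1193,  0.0008,  0.045 ]), array([-0.1146, -0.0047,  0.057 ])]
dp [-0.118, 0.227, 0.077] turn [0.003, 0.005, -0.982] rows>= 3
dp [-0.203, 0.115, 0.08] turn [0.0, 0.0, -1.0] rows>= 3
dp [-0.157, -0.046, 0.16] turn [0.0, 0.0, -1.02] rows>= 3
```

Emit:
arm_command(dp=[[-0.118,0.227,0.077],[-0.118,0.227,0.077],[-0.118,0.227,0.077],[-0.118,0.227,0.077]], turn=[[0,0,-0.982],[0,0,-0.982],[0,0,-0.982],[0,0,-0.982]], jaw=[0.7,0.7,0.7,0.7])

```text
time_s: 22.42
eef_pos: [0.5569, -0.2226, 0.2011]
eef_rot: [-0.0, 0.906, -0.423, -0.001]
wrist_force: [0.2, -0.2, 0.5]
opening: 0.702
grasp_force: 0.0
```

Emit:
arm_command(dp=[[-0.203,0.115,0.08],[-0.203,0.115,0.08],[-0.203,0.115,0.08],[-0.203,0.115,0.08]], turn=[[0,0,-1],[0,0,-1],[0,0,-1],[0,0,-1]], jaw=[0.7,0.7,0.7,0.7])

```text
time_s: 22.92
eef_pos: [0.5025, -0.2022, 0.1817]
eef_rot: [-0.0, 0.985, -0.175, -0.0]
wrist_force: [-0.1, -0.9, -1.0]
opening: 0.703
grasp_force: 0.0
```

Emit:
arm_command(dp=[[-0.157,-0.046,0.16],[-0.157,-0.046,0.16],[-0.157,-0.046,0.16],[-0.157,-0.046,0.16],[-0.157,-0.046,0.16]], turn=[[0,0,-1],[0,0,-1],[0,0,-1],[0,0,-1],[0,0,-1]], jaw=[0.7,0.7,0.7,0.7,0.7])

```text
time_s: 23.55
eef_pos: [0.4697, -0.178, 0.142]
eef_rot: [0.0, 0.996, 0.085, 0.0]
wrist_force: [-0.2, -0.3, -0.0]
opening: 0.698
grasp_force: 0.0
```

Run:
```python
from h import *
i,C=snap("wrist","w14");o=get_obs();print(o["eef_pos"].round(4),torack(o["eef_pos"]).round(4),o["q"].round(2))
m=((i.max(2)<45)*255).astype(np.uint8);m=cv2.morphologyEx(m,cv2.MORPH_OPEN,np.ones((3,3)))
for c in cv2.findContours(m,0,2)[0]:
    x,y,w,h=cv2.boundingRect(c)
    if cv2.contourArea(c)>150:print((x,y,w,h),torack(on_z(C,(x+w/2,y+h/2),.05)).round(4))
print(proj(C,rk(-.1175,0,.057)))
```

```text
[ 0.4696 -0.178   0.142 ] [-1.174e-01 -1.000e-04  1.420e-01] [-0.6   0.08  1.84 -0.    1.22  0.8 ]
(0, 236, 512, 148) [-0.2506  0.0015  0.05  ]
(231, 161, 49, 50) [-0.1177  0.0002  0.05  ]
[255.7024072  187.79640144]
```

Emit:
arm_command(dp=[[0,0,0.25],[0,0,0.45],[0,0,0.54],[0,0,0.56],[0,0,0.56]], turn=[[0,0,0],[0,0,0],[0,0,0],[0,0,0],[0,0,0]], jaw=[0.7,0.7,0.7,0.7,0.7])

```text
time_s: 24.22
eef_pos: [0.4699, -0.1782, 0.0025]
eef_rot: [0.0, 0.996, 0.087, 0.0]
wrist_force: [0.4, 0.3, 0.2]
opening: 0.7
grasp_force: 0.0
```

Emit:
arm_command(dp=[[0,0,0],[0,0,0],[0,0,0],[0,0,0]], turn=[[0,0,0],[0,0,0],[0,0,0],[0,0,0]], jaw=[0.2,0.2,0.2,0.2])

```text
time_s: 24.72
eef_pos: [0.4703, -0.1774, 0.0038]
eef_rot: [0.0, 0.996, 0.087, 0.001]
wrist_force: [-0.9, 4.8, 8.1]
opening: 0.467
grasp_force: 59.5
```

Emit:
arm_command(dp=[[0,0,0],[0,0,0],[0,0,0],[0,0,0]], turn=[[0,0,-0.3],[0,0,-0.65],[0,0,-1],[0,0,-1]], jaw=[0.2,0.2,0.2,0.2])

```text
time_s: 25.22
eef_pos: [0.47, -0.1767, 0.0038]
eef_rot: [-0.0, 0.939, 0.343, 0.001]
wrist_force: [-1.9, 7.8, 10.7]
opening: 0.469
grasp_force: 59.7
```

Emit:
arm_command(dp=[[0,0,0],[0,0,0],[0,0,0],[0,0,0]], turn=[[0,0,-0.35],[0,0,-0.7],[0,0,-1],[0,0,-1]], jaw=[0.2,0.2,0.2,0.2])

```text
time_s: 25.72
eef_pos: [0.4695, -0.1763, 0.0038]
eef_rot: [-0.001, 0.819, 0.574, 0.001]
wrist_force: [-4.9, 8.7, 12.7]
opening: 0.47
grasp_force: 60.1
```

Emit:
arm_command(dp=[[0,0,0],[0,0,0],[0,0,0],[0,0,0]], turn=[[0,0,-0.35],[0,0,-0.7],[0,0,-1],[0,0,-1]], jaw=[0.2,0.2,0.2,0.2])

```text
time_s: 26.22
eef_pos: [0.4688, -0.1762, 0.0037]
eef_rot: [-0.001, 0.642, 0.767, 0.0]
wrist_force: [-7.9, 9.4, 15.6]
opening: 0.461
grasp_force: 60.4
```

Emit:
arm_command(dp=[[0,0,0],[0,0,0],[0,0,0],[0,0,0]], turn=[[0,0,-0.35],[0,0,-0.7],[0,0,-1],[0,0,-1]], jaw=[0.2,0.2,0.2,0.2])

```text
time_s: 26.72
eef_pos: [0.4682, -0.1764, 0.0037]
eef_rot: [-0.002, 0.421, 0.907, 0.0]
wrist_force: [-10.7, 6.8, 17.0]
opening: 0.469
grasp_force: 60.4
```

Run:
```python
from h import *
for n in("wrist","side","top"):
    i,C=snap(n,n[0]+"15");print(n,proj(C,rk(-.021,.162,.027)).round(1),proj(C,rk(-.024,.155,.03)).round(1))
    m=cv2.inRange(cv2.cvtColor(i,cv2.COLOR_BGR2HSV),(12,90,90),(25,255,255))
    for c in cv2.findContours(m,0,2)[0]:
        if cv2.contourArea(c)>3: print("brass?",cv2.boundingRect(c))
print(get_obs()["eef_rot"].round(3),get_obs()["opening"])
```

```text
wrist [606.5  60.8] [597.5  70.6]
brass? (0, 42, 5, 4)
brass? (0, 25, 29, 31)
brass? (0, 0, 35, 40)
brass? (0, 0, 17, 18)
side [244.  194.5] [246.  192.8]
brass? (31, 283, 9, 7)
brass? (24, 279, 8, 6)
brass? (17, 274, 8, 7)
brass? (37, 269, 8, 6)
brass? (30, 264, 9, 7)
brass? (23, 260, 9, 8)
brass? (239, 198, 4, 8)
brass? (167, 172, 19, 10)
top [267.2 184.7] [270.  185.1]
brass? (259, 184, 4, 5)
brass? (35, 155, 7, 6)
brass? (34, 146, 6, 6)
brass? (46, 144, 6, 6)
brass? (33, 136, 7, 6)
brass? (46, 134, 5, 7)
brass? (44, 126, 7, 5)
[-0.002  0.422  0.906  0.   ] 0.4665495250882703
```

Run:
```python
from h import *
for n,a,b in(("w1",(86,119.6),(90,138.2)),("w2",(181,135.2),(188,152.2))):
    i,C=load(n)
    for z in(.025,.03): print(n,z,(torack(on_z(C,a,z))-torack(on_z(C,b,z))).round(4), torack(on_z(C,a,z)).round(4))
```

```text
w1 0.025 [ 0.0237  0.0014 -0.    ] [-0.0213  0.1598  0.025 ]
w1 0.03 [ 0.0234  0.0014 -0.    ] [-0.0211  0.157   0.03  ]
w2 0.025 [0.0223 0.0075 0.    ] [-0.0202  0.1627  0.025 ]
w2 0.03 [0.0221 0.0074 0.    ] [-0.0198  0.1615  0.03  ]
```

Emit:
arm_command(dp=[[0,0,0],[0,0,0],[0,0,0]], turn=[[0,0,-0.3],[0,0,-0.35],[0,0,-0.35]], jaw=[0.2,0.2,0.2])

```text
time_s: 27.25
eef_pos: [0.468, -0.1766, 0.0037]
eef_rot: [-0.002, 0.337, 0.941, 0.0]
wrist_force: [-12.2, 6.6, 18.1]
opening: 0.468
grasp_force: 60.5
```

Emit:
arm_command(dp=[[0,0,0],[0,0,0],[0,0,0],[0,0,-0.3],[0,0,-0.6]], turn=[[0,0,0],[0,0,0],[0,0,0],[0,0,0],[0,0,0]], jaw=[0.75,0.75,0.75,0.75,0.75])

```text
time_s: 27.88
eef_pos: [0.4687, -0.1774, 0.1275]
eef_rot: [-0.001, 0.338, 0.941, 0.0]
wrist_force: [1.5, 0.3, -0.2]
opening: 0.748
grasp_force: 0.0
```

Run:
```python
from h import *
o=get_obs();print(o["eef_pos"].round(4),o["eef_rot"].round(3),o["q"].round(2))
# view pose: camera above the scale (rack -.02,.15), yaw 100.6
Q=down(YR+np.pi/2)
plan([(rk(-.04,.02,.20),down(np.radians(115))),(rk(-.02,.08,.16),Q)])
```

```text
[ 0.4687 -0.1774  0.1275] [-0.001  0.338  0.941  0.   ] [-0.6   0.09  1.85  0.    1.2  -1.48]
dp [-0.141, 0.29, -0.29] turn [-0.001, -0.005, 0.851] rows>= 3
dp [0.213, 0.137, 0.16] turn [0.0, 0.0, 0.48] rows>= 2
```

Emit:
arm_command(dp=[[-0.141,0.29,-0.29],[-0.141,0.29,-0.29],[-0.141,0.29,-0.29],[-0.141,0.29,-0.29]], turn=[[0,0,0.851],[0,0,0.851],[0,0,0.851],[0,0,0.851]], jaw=[0.75,0.75,0.75,0.75])

```text
time_s: 28.38
eef_pos: [0.5429, -0.144, 0.1995]
eef_rot: [0.0, 0.537, 0.844, -0.0]
wrist_force: [-0.1, -0.2, 0.2]
opening: 0.751
grasp_force: 0.0
```

Emit:
arm_command(dp=[[0.213,0.137,0.16],[0.213,0.137,0.16],[0.213,0.137,0.16],[0.213,0.137,0.16]], turn=[[0,0,0.48],[0,0,0.48],[0,0,0.48],[0,0,0.48]], jaw=[0.75,0.75,0.75,0.75])

```text
time_s: 28.88
eef_pos: [0.5513, -0.0823, 0.1598]
eef_rot: [0.0, 0.638, 0.77, -0.0]
wrist_force: [-0.9, -1.0, 0.5]
opening: 0.751
grasp_force: 0.0
```

Run:
```python
from h import *
i,C=snap("wrist","w16");o=get_obs();print(o["eef_pos"].round(4))
# rectified scale patch: rack x -70..10, y 125..180 at z .028, 5 px/mm
xs=np.linspace(.015,-.075,81*5);ys=np.linspace(.185,.12,60*5)
G=np.array([[proj(C,rk(x,y,.028)) for y in ys] for x in xs],np.float32)
p=cv2.remap(i,G[...,0],G[...,1],cv2.INTER_CUBIC);cv2.imwrite("pics/scale16.png",p)
g=p.max(2);b=((g<60)*255).astype(np.uint8)
for c in cv2.findContours(b,0,2)[0]:
    x,y,w,h=cv2.boundingRect(c)
    if cv2.contourArea(c)>25: print("dark x %.1f..%.1f y %.1f..%.1f"%(xs[min(y+h,404)]*1e3,xs[y]*1e3,ys[min(x+w,299)]*1e3,ys[x]*1e3))
m=cv2.inRange(cv2.cvtColor(p,cv2.COLOR_BGR2HSV),(10,80,60),(28,255,255))
for c in cv2.findContours(m,0,2)[0]:
    x,y,w,h=cv2.boundingRect(c)
    if cv2.contourArea(c)>50: print("brass x %.1f..%.1f y %.1f..%.1f"%(xs[min(y+h,404)]*1e3,xs[y]*1e3,ys[min(x+w,299)]*1e3,ys[x]*1e3))
```

```text
[ 0.5515 -0.0825  0.16  ]
dark x -70.3..-69.4 y 152.8..164.6
dark x -65.6..-64.5 y 153.0..160.4
dark x -60.7..-59.9 y 153.0..160.4
dark x -55.8..-55.0 y 153.0..160.7
dark x -51.2..-50.3 y 153.3..160.7
dark x -46.3..-45.4 y 153.3..158.0
dark x -22.4..-18.6 y 140.4..178.0
dark x -12.8..-12.4 y 153.3..160.7
dark x -8.2..-7.3 y 153.0..160.7
dark x -3.5..-2.6 y 153.0..160.9
dark x 1.4..2.3 y 153.5..167.2
brass x -26.2..-14.4 y 175.0..185.0
```

Run:
```python
from h import *
p=cv2.imread("pics/scale16.png");xs=np.linspace(.015,-.075,405);ys=np.linspace(.185,.12,300)
g=p.max(2)
for y in range(0,300,6):
    r=np.where(g[130:210,y]<60)[0]+130
    if len(r): print("y %.0f: x %.1f..%.1f"%(ys[y]*1e3,xs[r[-1]]*1e3,xs[r[0]]*1e3),end="; ")
q=cv2.resize(p[110:230,20:240],None,fx=3.5,fy=3.5,interpolation=cv2.INTER_CUBIC);cv2.imwrite("pics/scale16b.png",q)
i,C=load("w16");print(C[2],torack(C[2]))
```

```text
y 177: x -20.9..-19.1; y 176: x -21.5..-18.9; y 175: x -21.5..-19.1; y 173: x -21.5..-19.1; y 172: x -21.5..-19.1; y 171: x -21.5..-19.1; y 169: x -21.5..-19.1; y 168: x -21.8..-19.3; y 167: x -22.2..-19.3; y 165: x -22.2..-19.3; y 164: x -22.2..-22.0; y 163: x -22.2..-22.2; y 162: x -22.2..-22.2; y 160: x -27.1..-17.3; y 159: x -27.1..-17.3; y 158: x -22.2..-17.3; y 156: x -22.2..-17.3; y 155: x -22.2..-17.3; y 154: x -22.2..-17.3; y 152: x -21.5..-19.1; y 151: x -21.5..-19.3; y 150: x -21.3..-20.9; y 148: x -21.5..-19.5; y 147: x -21.5..-20.4; y 146: x -21.5..-20.2; y 145: x -21.5..-19.1; y 143: x -21.1..-19.3; y 142: x -20.6..-19.8; y 141: x -20.6..-20.2; [ 0.53757299 -0.01256408  0.33605422] [-0.02017727  0.15000738  0.33605422]
```

Run:
```python
from h import *
def prof(n,y,z,x0,x1):
    i,C=load(n);g=i.max(2).astype(np.float32);xs=np.arange(x0,x1,.001)
    P=np.array([proj(C,rk(x,y,z)) for x in xs],np.float32)[None]
    v=cv2.remap(g,P[...,0],P[...,1],cv2.INTER_LINEAR)[0];print(n,y,z,x0,v.astype(int).tolist(),P[0,0],P[0,-1])
prof("w16",.115,.064,-.06,.01)
prof("w2",-.05,.064,-.085,-.015);prof("w1",-.05,.064,-.085,-.015);prof("w2",-.05,.04,-.085,-.015);prof("w13",-.05,.064,-.085,-.015)
```

```text
w16 0.115 0.064 -0.06 [77, 76, 76, 76, 77, 77, 77, 77, 77, 77, 77, 77, 77, 78, 77, 77, 76, 75, 76, 76, 76, 76, 103, 137, 138, 138, 139, 122, 72, 132, 136, 136, 135, 136, 137, 135, 136, 137, 139, 138, 134, 137, 138, 138, 139, 140, 141, 138, 137, 136, 138, 140, 129, 85, 75, 75, 75, 74, 74, 74, 75, 75, 75, 75, 75, 75, 75, 75, 75, 74] [210.50137 146.06946] [287.7021  146.24396]
w2 -0.05 0.064 -0.085 [116, 116, 116, 116, 116, 116, 116, 116, 117, 117, 117, 117, 116, 116, 116, 116, 116, 116, 116, 116, 116, 116, 117, 117, 161, 189, 197, 198, 198, 182, 134, 90, 77, 77, 135, 178, 195, 198, 198, 198, 198, 198, 198, 198, 198, 198, 198, 198, 198, 197, 197, 198, 198, 198, 198, 198, 198, 198, 176, 123, 84, 85, 113, 117, 117, 117, 117, 117, 117, 117] [349.00165 189.30482] [353.43295 132.80937]
w1 -0.05 0.064 -0.085 [69, 69, 69, 69, 69, 69, 69, 69, 69, 69, 70, 70, 70, 70, 87, 112, 116, 116, 116, 116, 116, 116, 116, 120, 163, 189, 193, 193, 191, 131, 93, 81, 110, 169, 191, 192, 193, 193, 193, 193, 193, 193, 192, 192, 193, 193, 192, 192, 192, 193, 193, 193, 193, 193, 193, 191, 177, 122, 113, 115, 116, 
[... 190 characters left out ...]
 117, 117, 117, 163, 189, 197, 198, 198, 174, 134, 87, 80, 78, 103, 160, 189, 197, 198, 198, 198, 198, 199, 198, 198, 198, 198, 198, 198, 198, 199, 198, 198, 198, 198, 198, 198, 198, 198, 198, 168, 123, 91, 107, 115, 118, 118, 118, 117, 117, 117, 117, 117, 117, 117] [343.60352 184.46521] [347.4933 131.1512]
w13 -0.05 0.064 -0.085 [134, 133, 132, 132, 133, 133, 133, 133, 134, 135, 135, 135, 129, 108, 86, 83, 82, 82, 82, 82, 81, 81, 81, 75, 111, 141, 142, 143, 142, 131, 78, 68, 70, 71, 85, 126, 144, 145, 146, 145, 144, 144, 144, 144, 147, 147, 146, 145, 144, 144, 146, 146, 146, 144, 145, 146, 147, 149, 141, 90, 77, 81, 83, 84, 83, 83, 83, 83, 83, 82] [343.27744 204.46265] [283.32233 204.49615]
```

Run:
```python
from h import *
Q=down(np.radians(97))
plan([((.53,.08,.26),Q),((.51,.20,.26),Q),((.51,.32,.26),Q)])
C=cam("top");S=1.5625
for n,u,z in(("washer",(202,450),.1),("dish",(298,418),.016),("jar",(371,160),.07),("beaker",(276,165),.06)):print(n,on_z(C,np.array(u)/S,z).round(3))
```

```text
dp [0.654, 0.036, -0.4] turn [0.001, 0.001, 0.121] rows>= 4
dp [0.486, -0.021, 0.0] turn [0.0, 0.0, 0.0] rows>= 2
dp [0.476, 0.058, 0.0] turn [0.0, 0.0, 0.0] rows>= 2
washer [0.269 0.34  0.1  ]
dish [0.315 0.204 0.016]
jar [0.75  0.077 0.07 ]
beaker [0.747 0.241 0.06 ]
```

Emit:
arm_command(dp=[[0.2,0.01,-0.3],[0.654,0.036,-0.4],[0.654,0.036,-0.4],[0.654,0.036,-0.4],[0.654,0.036,-0.4]], turn=[[0,0,0.121],[0,0,0.121],[0,0,0.121],[0,0,0.121],[0,0,0.121]], jaw=[0.7,0.7,0.7,0.7,0.7])

```text
time_s: 29.55
eef_pos: [0.5303, 0.0806, 0.26]
eef_rot: [0.001, 0.662, 0.749, 0.0]
wrist_force: [0.3, -0.3, -0.6]
opening: 0.695
grasp_force: 0.0
```

Emit:
arm_command(dp=[[0.486,-0.021,0],[0.486,-0.021,0],[0.486,-0.021,0],[0.486,-0.021,0]], turn=[[0,0,0],[0,0,0],[0,0,0],[0,0,0]], jaw=[0.7,0.7,0.7,0.7])

```text
time_s: 30.05
eef_pos: [0.5103, 0.1991, 0.2585]
eef_rot: [-0.0, 0.663, 0.749, -0.001]
wrist_force: [-0.3, -0.4, -0.3]
opening: 0.695
grasp_force: 0.0
```

```bash
cat >> h.py <<'E'
def bottles(i,C,z=.038):
    """white bodies' top faces; centre, length, width, cap-ward yaw guess by the grey cap at an end"""
    h=cv2.cvtColor(i,cv2.COLOR_BGR2HSV);m=((h[...,1]<40)&(h[...,2]>120)).astype(np.uint8)*255
    m=cv2.morphologyEx(m,cv2.MORPH_OPEN,np.ones((3,3)));out=[]
    for c in cv2.findContours(m,0,2)[0]:
        if cv2.contourArea(c)<1200: continue
        x,y,w,hh=cv2.boundingRect(c);edge=x<=1 or y<=1 or x+w>=511 or y+hh>=383
        P=np.array([on_z(C,p[0],z)[:2] for p in c],np.float32);r=cv2.minAreaRect(P);b=cv2.boxPoints(r)
        e=[b[1]-b[0],b[2]-b[1]];k=np.argmax([np.linalg.norm(q) for q in e]);L,W=np.linalg.norm(e[k]),np.linalg.norm(e[1-k])
        u=e[k]/L;cen=np.array(r[0])
        if not(.1<L<.2): continue
        # dark-grey cap: sample 0.02 beyond each end
        s=[]
        for sg in(1,-1):
            q=proj(C,[*(cen+sg*u*(L/2+.012)),.03]);q=q.round().astype(int)
            s.append(int(i[min(max(q[1],0),383),min(max(q[0],0),511)].max()) if 0<=q[0]<512 and 0<=q[1]<384 else -1)
        out.append((cen,L,W,np.degrees(np.arctan2(u[1],u[0])),s,edge))
        print("c",cen.round(4),"L %.4f W %.4f yaw %.1f"%(L,W,out[-1][3]),"ends",s,"edge",edge,(x,y,w,hh))
    return out
E
python3 - <<'E'
from h import *
i,C=snap("wrist","w17");print(get_obs()["eef_pos"].round(4));bottles(i,C)
E
```

```text
[0.5105 0.1988 0.2587]
c [ 0.4794 -0.0298] L 0.1421 W 0.0794 yaw 37.7 ends [221, 18] edge False (183, 277, 73, 66)
c [ 0.5735 -0.021 ] L 0.1126 W 0.0899 yaw -83.0 ends [16, 213] edge False (250, 275, 60, 64)
c [0.4741 0.1926] L 0.1358 W 0.0346 yaw -85.2 ends [123, 20] edge False (215, 110, 27, 102)
c [0.5725 0.2144] L 0.1377 W 0.0355 yaw -84.5 ends [216, 132] edge False (289, 101, 33, 105)
```

Emit:
arm_command(dp=[[0.476,0.058,0],[0.476,0.058,0],[0.476,0.058,0],[0.476,0.058,0]], turn=[[0,0,0],[0,0,0],[0,0,0],[0,0,0]], jaw=[0.7,0.7,0.7,0.7])

```text
time_s: 30.6
eef_pos: [0.5106, 0.3189, 0.2589]
eef_rot: [0.0, 0.663, 0.748, -0.001]
wrist_force: [-0.5, 0.0, 0.9]
opening: 0.7
grasp_force: 0.0
```

Run:
```python
from h import *
i,C=snap("wrist","w18");print(get_obs()["eef_pos"].round(4));bottles(i,C)
```

```text
[0.5107 0.3187 0.2591]
c [0.4734 0.1945] L 0.1362 W 0.0359 yaw -84.3 ends [123, 33] edge False (207, 198, 26, 88)
c [0.5711 0.2289] L 0.1645 W 0.0362 yaw -84.6 ends [224, 34] edge False (277, 172, 29, 109)
c [0.44   0.3758] L 0.1376 W 0.0341 yaw -81.9 ends [140, 34] edge False (189, 51, 33, 114)
c [0.5536 0.4028] L 0.1378 W 0.0353 yaw -80.1 ends [34, 135] edge False (284, 39, 29, 116)
```

Run:
```python
from h import *
Q=down(np.radians(95.2))
B=np.array([.4735,.1965])
plan([((*B,.12),Q),((*B,-.024),Q)])
```

```text
dp [-0.467, -0.206, 0.557] turn [-0.001, 0.002, 0.055] rows>= 4
dp [0.0, 0.0, 0.576] turn [0.0, 0.0, 0.0] rows>= 3
```

Emit:
arm_command(dp=[[-0.467,-0.206,0.557],[-0.467,-0.206,0.557],[-0.467,-0.206,0.557],[-0.467,-0.206,0.557],[-0.467,-0.206,0.557]], turn=[[0,0,0.055],[0,0,0.055],[0,0,0.055],[0,0,0.055],[0,0,0.055]], jaw=[0.65,0.65,0.65,0.65,0.65])

```text
time_s: 31.28
eef_pos: [0.4744, 0.1977, 0.1214]
eef_rot: [0.001, 0.674, 0.738, 0.001]
wrist_force: [1.1, 0.0, 0.8]
opening: 0.652
grasp_force: 0.0
```

Emit:
arm_command(dp=[[0,0,0.2],[0,0,0.4],[0,0,0.53],[0,0,0.575],[0,0,0.575]], turn=[[0,0,0],[0,0,0],[0,0,0],[0,0,0],[0,0,0]], jaw=[0.65,0.65,0.65,0.65,0.65])

```text
time_s: 31.9
eef_pos: [0.4743, 0.1991, -0.0226]
eef_rot: [0.0, 0.673, 0.739, 0.001]
wrist_force: [0.1, -0.8, 0.4]
opening: 0.648
grasp_force: 0.0
```

Emit:
arm_command(dp=[[0,0,0],[0,0,0],[0,0,0],[0,0,0]], turn=[[0,0,0],[0,0,0],[0,0,0],[0,0,0]], jaw=[0,0,0,0])

```text
time_s: 32.4
eef_pos: [0.4751, 0.1991, -0.0215]
eef_rot: [0.001, 0.673, 0.739, 0.002]
wrist_force: [-0.8, 0.7, 6.9]
opening: 0.408
grasp_force: 61.4
```

Run:
```python
from h import *
o=get_obs();print(o["eef_pos"].round(4))
th=np.radians(27);N=.045
def place(y,hx=-.021,hz=.056,sgn=-1,up=0):
    # sgn -1: cap along -tool x (tool yaw = rack+180)
    c=rk(hx+.065*np.cos(th),y,hz+.065*np.sin(th)+up)
    Q=down(YR+(np.pi if sgn<0 else 0),0)
    ax=Q.apply([0,1,0]);ca=R.from_rotvec(0*ax)
    # tilt so rack +x rises: rotate about rack y by -th
    ry=R.from_euler('z',YR).apply([0,1,0]);Q=R.from_rotvec(-th*ry)*Q
    return c+N*Q.apply([0,0,1]),Q
P,Q=place(-.096,up=.10);P0,_=place(-.096)
print(Q.as_matrix().round(2),P,P0)
from scipy.spatial.transform import Slerp
Qs=rot(o["eef_rot"]);d=(Qs.inv()*Q).as_rotvec();print(np.degrees(d))
n=4;W=[(np.array([.4735,.1965,.14]),Qs)]
for k,(x,y,z) in enumerate([(.48,.10,.22),(.49,-.02,.24),(.53,-.14,.22)]):
    W.append((np.array([x,y,z]),Qs*R.from_rotvec(d*(k+1)/n)))
W+= [(P,Q),(P0,Q)]
plan(W)
```

```text
[ 0.4751  0.1991 -0.0215]
[[-0.88 -0.18  0.45]
 [-0.16  0.98  0.08]
 [-0.45  0.   -0.89]] [ 0.65902575 -0.2401131   0.14541409] [ 0.65902575 -0.2401131   0.04541409]
[-22.20190017 -20.25611335 -93.35818761]
dp [-0.009, -0.005, -0.646] turn [0.0, 0.0, 0.0] rows>= 3
dp [-0.387, -0.009, -0.32] turn [-0.185, -0.169, -0.778] rows>= 3
dp [-0.447, -0.19, -0.048] turn [-0.185, -0.169, -0.778] rows>= 3
dp [-0.394, -0.294, 0.145] turn [-0.185, -0.169, -0.778] rows>= 3
dp [-0.455, -0.297, 0.47] turn [-0.185, -0.169, -0.778] rows>= 3
dp [0.182, -0.0, 0.356] turn [0.0, 0.0, 0.0] rows>= 2
```

Emit:
arm_command(dp=[[0,0,-0.1],[0,0,-0.4],[0,0,-0.646],[0,0,-0.646]], turn=[[0,0,0],[0,0,0],[0,0,0],[0,0,0]], jaw=[0,0,0,0])

```text
time_s: 32.9
eef_pos: [0.4766, 0.1993, 0.1438]
eef_rot: [0.003, 0.673, 0.739, 0.004]
wrist_force: [-0.6, 1.1, -2.4]
opening: 0.411
grasp_force: 60.7
```

Emit:
arm_command(dp=[[-0.387,-0.009,-0.32],[-0.387,-0.009,-0.32],[-0.387,-0.009,-0.32],[-0.387,-0.009,-0.32],[-0.387,-0.009,-0.32]], turn=[[-0.185,-0.169,-0.778],[-0.185,-0.169,-0.778],[-0.185,-0.169,-0.778],[-0.185,-0.169,-0.778],[-0.185,-0.169,-0.778]], jaw=[0,0,0,0,0])

```text
time_s: 33.52
eef_pos: [0.479, 0.1024, 0.2168]
eef_rot: [0.064, 0.509, 0.858, 0.005]
wrist_force: [0.2, 0.1, -2.5]
opening: 0.41
grasp_force: 60.8
```

Emit:
arm_command(dp=[[-0.447,-0.19,-0.048],[-0.447,-0.19,-0.048],[-0.447,-0.19,-0.048],[-0.447,-0.19,-0.048],[-0.447,-0.19,-0.048]], turn=[[-0.185,-0.169,-0.778],[-0.185,-0.169,-0.778],[-0.185,-0.169,-0.778],[-0.185,-0.169,-0.778],[-0.185,-0.169,-0.778]], jaw=[0,0,0,0,0])

```text
time_s: 34.15
eef_pos: [0.4896, -0.0171, 0.2372]
eef_rot: [0.126, 0.322, 0.938, 0.012]
wrist_force: [0.3, 0.6, -1.8]
opening: 0.409
grasp_force: 60.9
```

Emit:
arm_command(dp=[[-0.394,-0.294,0.145],[-0.394,-0.294,0.145],[-0.394,-0.294,0.145],[-0.394,-0.294,0.145],[-0.394,-0.294,0.145]], turn=[[-0.185,-0.169,-0.778],[-0.185,-0.169,-0.778],[-0.185,-0.169,-0.778],[-0.185,-0.169,-0.778],[-0.185,-0.169,-0.778]], jaw=[0,0,0,0,0])

```text
time_s: 34.78
eef_pos: [0.5297, -0.1368, 0.2174]
eef_rot: [0.182, 0.119, 0.976, 0.018]
wrist_force: [0.5, 0.8, -1.3]
opening: 0.408
grasp_force: 61.0
```

```bash
cat >> h.py <<'E'
def place(y,N,off=0,sgn=-1,up=0,hx=-.021,hz=.0565,th=np.radians(27)):
    """tool pose laying a bottle in bay y; N: axis behind TCP; off: how far the body centre lies capward of the tool line"""
    c=rk(hx+(.065-off)*np.cos(th),y,hz+(.065-off)*np.sin(th)+up)
    ry=R.from_euler('z',YR).apply([0,1,0]);Q=R.from_rotvec(-th*ry)*down(YR+(np.pi if sgn<0 else 0))
    return c+N*Q.apply([0,0,1]),Q
E
python3 - <<'E'
from h import *
o=get_obs();print(o["eef_pos"].round(4),o["q"].round(2),o["opening"],o["grasp_force"])
plan([place(-.096,.0415,.0025,up=.10),place(-.096,.0415,.0025,up=.015),place(-.096,.0415,.0025)])
E
```

```text
[ 0.5297 -0.1368  0.2174] [-0.6  -0.17  1.97  0.23  1.04 -2.01] 0.4076455382969577 60.98025441169739
dp [-0.456, -0.312, 0.444] turn [-0.185, -0.18, -0.781] rows>= 3
dp [0.154, -0.0, 0.303] turn [0.0, 0.0, 0.0] rows>= 2
dp [0.027, -0.0, 0.053] turn [0.0, 0.0, 0.0] rows>= 1
```

Emit:
arm_command(dp=[[-0.456,-0.312,0.444],[-0.456,-0.312,0.444],[-0.456,-0.312,0.444],[-0.456,-0.312,0.444],[-0.456,-0.312,0.444]], turn=[[-0.185,-0.18,-0.781],[-0.185,-0.18,-0.781],[-0.185,-0.18,-0.781],[-0.185,-0.18,-0.781],[-0.185,-0.18,-0.781]], jaw=[0,0,0,0,0])

```text
time_s: 35.4
eef_pos: [0.6557, -0.2398, 0.1483]
eef_rot: [0.233, -0.091, 0.968, 0.022]
wrist_force: [0.5, -0.4, -0.9]
opening: 0.411
grasp_force: 61.0
```

Run:
```python
from h import *
o=get_obs();print(o["eef_pos"].round(4),o["q"].round(2))
plan([place(-.096,.0415,.0025,up=.10),place(-.096,.0415,.0025,up=.015),place(-.096,.0415,.0025)])
```

```text
[ 0.6557 -0.2398  0.1483] [-0.71  0.26  1.71  0.46  0.92 -2.7 ]
dp [0.003, -0.004, 0.0] turn [0.002, 0.001, 0.004] rows>= 1
dp [0.154, -0.0, 0.303] turn [0.0, 0.0, 0.0] rows>= 2
dp [0.027, -0.0, 0.053] turn [0.0, 0.0, 0.0] rows>= 1
```

Emit:
arm_command(dp=[[0.077,0,0.15],[0.154,0,0.303],[0.154,0,0.303],[0.154,0,0.303]], turn=[[0,0,0],[0,0,0],[0,0,0],[0,0,0]], jaw=[0,0,0,0])

```text
time_s: 35.9
eef_pos: [0.6573, -0.2421, 0.0675]
eef_rot: [0.235, -0.091, 0.968, 0.019]
wrist_force: [1.0, -0.4, -2.2]
opening: 0.41
grasp_force: 61.0
```

Emit:
arm_command(dp=[[0.01,0,0.02],[0.018,0,0.036],[0.022,0,0.044],[0.022,0,0.044]], turn=[[0,0,0],[0,0,0],[0,0,0],[0,0,0]], jaw=[0,0,0,0])

```text
time_s: 36.4
eef_pos: [0.6557, -0.242, 0.0512]
eef_rot: [0.233, -0.09, 0.968, 0.021]
wrist_force: [0.3, -0.3, -2.5]
opening: 0.405
grasp_force: 61.0
```

Emit:
arm_command(dp=[[0.004,0,0.009],[0.007,0,0.014],[0.007,0,0.014]], turn=[[0,0,0],[0,0,0],[0,0,0]], jaw=[0,0,0])

```text
time_s: 36.78
eef_pos: [0.6563, -0.2423, 0.0489]
eef_rot: [0.234, -0.091, 0.968, 0.021]
wrist_force: [-6.0, 1.9, 7.4]
opening: 0.41
grasp_force: 62.7
```

Emit:
arm_command(dp=[[0.004,0,0.007],[0.004,0,0.007]], turn=[[0,0,0],[0,0,0]], jaw=[0,0])

```text
time_s: 37.02
eef_pos: [0.6564, -0.2426, 0.0483]
eef_rot: [0.234, -0.091, 0.968, 0.02]
wrist_force: [-14.5, 2.7, 17.7]
opening: 0.412
grasp_force: 64.5
```

Run:
```python
from h import *
o=get_obs();print(o["eef_pos"].round(4),o["wrist_force"].round(1),o["torque"].round(2));plan([place(-.096,.0415,.0025)])
i,C=snap("wrist","w20");s,Cs=snap("side","s20")
for n,X in dict(heel=(-.021,-.096,.056),capend=(-.021+.15,-.096,.056+.076)).items(): print(n,proj(Cs,rk(*X)),proj(C,rk(*X)))
```

```text
[ 0.6564 -0.2426  0.0483] [-14.5   2.7  17.7] [0.87 0.45 0.63]
dp [0.004, 0.008, 0.0] turn [-0.004, 0.007, 0.006] rows>= 1
heel [282.28095923 146.89711834] [259.56062753 124.05051505]
capend [244.19497898 116.75378251] [257.45991195 413.73488227]
```

Emit:
arm_command(dp=[[-0.002,0,-0.004],[-0.002,0,-0.004],[-0.002,0,-0.004],[-0.002,0,-0.004]], turn=[[0,0,0],[0,0,0],[0,0,0],[0,0,0]], jaw=[0.46,0.52,0.52,0.52])

```text
time_s: 37.62
eef_pos: [0.6558, -0.2419, 0.0464]
eef_rot: [0.233, -0.091, 0.968, 0.021]
wrist_force: [-0.3, -0.9, 0.9]
opening: 0.521
grasp_force: 0.0
```

Emit:
arm_command(dp=[[0,0,-0.15],[0,0,-0.35],[0.1,0,-0.5],[0.1,0,-0.5]], turn=[[0,0,0],[0,0,0],[0,0,0],[0,0,0]], jaw=[0.52,0.52,0.52,0.52])

```text
time_s: 38.12
eef_pos: [0.5776, -0.2581, 0.1489]
eef_rot: [0.234, -0.09, 0.968, 0.019]
wrist_force: [1.2, -0.2, -0.5]
opening: 0.518
grasp_force: 0.0
```

Run:
```python
from h import *
i,C=snap("wrist","w21");s,Cs=snap("side","s21");o=get_obs();print(o["eef_pos"].round(4),o["wrist_force"].round(1))
h=cv2.cvtColor(i,cv2.COLOR_BGR2HSV);m=((h[...,1]<40)&(h[...,2]>120)).astype(np.uint8)*255
for c in cv2.findContours(m,0,2)[0]:
    if cv2.contourArea(c)>500: print(cv2.boundingRect(c),np.round(cv2.minAreaRect(c),1) if 0 else cv2.minAreaRect(c))
th=np.radians(26)
for hx in(-.028,-.02):
  for t in (0,.13): print("axis-top",hx,t,proj(C,rk(hx-.018*np.sin(th)+t*np.cos(th),-.096,.0562+.018*np.cos(th)+t*np.sin(th))).round(1),proj(Cs,rk(hx+t*np.cos(th),-.096,.0562+t*np.sin(th))).round(1))
u,v=proj(Cs,rk(.03,-.05,.06)).astype(int)
out=np.zeros((384,790,3),np.uint8);out[:,:512]=i;out[:,516:790]=cv2.resize(s[v-60:v+60,u-43:u+43],(274,384));cv2.imwrite("pics/w21b.png",out)
```

```text
[ 0.578  -0.2568  0.1466] [-1.4  0.3  0.1]
(362, 340, 42, 44) ((375.62628173828125, 366.9266357421875), (59.155372619628906, 23.629100799560547), 51.709835052490234)
(108, 340, 42, 44) ((135.1884765625, 366.74224853515625), (22.952253341674805, 59.13555145263672), 38.08877182006836)
(425, 285, 87, 70) ((482.484375, 303.0514221191406), (105.43714904785156, 51.069522857666016), 35.311214447021484)
(199, 270, 112, 69) ((256.376220703125, 306.23760986328125), (111.64315795898438, 64.08038330078125), 5.710593223571777)
(0, 118, 170, 237) ((84.5, 236.0), (169.0, 236.0), 0.0)
(471, 59, 41, 48) ((491.0, 82.5), (47.0, 40.0), 90.0)
(267, 47, 123, 53) ((328.1333312988281, 74.33467102050781), (50.5595703125, 123.58118438720703), 87.70938873291016)
(389, 0, 123, 100) ((452.9789733886719, 51.272056579589844), (76.17001342773438, 151.90878295898438), 37.333194732666016)
(190, 0, 322, 297) ((358.56707763671875, 130.8945770263672), (302.7801818847656, 301.8203430175781), 82.64761352539062)
(26, 0, 103, 110) ((77.021728515625, 54.4995231628418), (111.19111633300781, 99.78076934814453), 88.75463104248047)
axis-top -0.028 0 [258.9 141.8] [284.1 147.4]
axis-top -0.028 0.13 [258.1 284.7] [254.3 124.4]
axis-top -0.02 0 [258.8 150.2] [282.  146.8]
axis-top -0.02 0.13 [258.  289.1] [252.3 123.8]
```

View pics/w21b.png

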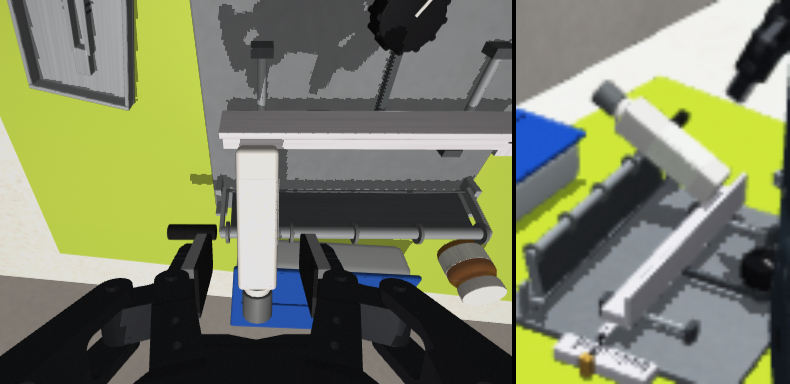

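```bash
cat >> h.py <<'E'
def route(pts,Q,full=None):
    """waypoints pts, rotation spread evenly by slerp to Q"""
    o=get_obs();Qs=rot(o["eef_rot"]);d=(Qs.inv()*Q).as_rotvec();n=len(pts)
    plan([(p,Qs*R.from_rotvec(d*(k+1)/n)) for k,p in enumerate(pts)])
E
python3 - <<'E'
from h import *
route([(.55,-.20,.24),(.53,-.05,.26),(.52,.08,.26),(.51,.20,.26)],down(np.radians(95.5)))
E
```

```text
dp [-0.11, 0.243, -0.364] turn [0.186, 0.172, 0.777] rows>= 3
dp [0.185, 0.571, -0.111] turn [0.186, 0.172, 0.777] rows>= 3
dp [0.344, 0.39, -0.042] turn [0.186, 0.172, 0.777] rows>= 3
dp [0.438, 0.198, -0.032] turn [0.186, 0.172, 0.777] rows>= 3
```

Emit:
arm_command(dp=[[-0.11,0.243,-0.364],[-0.11,0.243,-0.364],[-0.11,0.243,-0.364],[-0.11,0.243,-0.364]], turn=[[0.186,0.172,0.777],[0.186,0.172,0.777],[0.186,0.172,0.777],[0.186,0.172,0.777]], jaw=[0.65,0.65,0.65,0.65])

```text
time_s: 38.72
eef_pos: [0.5513, -0.1985, 0.2404]
eef_rot: [0.185, 0.115, 0.976, 0.017]
wrist_force: [0.6, -0.6, 0.2]
opening: 0.649
grasp_force: 0.0
```

Emit:
arm_command(dp=[[0.185,0.571,-0.111],[0.185,0.571,-0.111],[0.185,0.571,-0.111],[0.185,0.571,-0.111]], turn=[[0.186,0.172,0.777],[0.186,0.172,0.777],[0.186,0.172,0.777],[0.186,0.172,0.777]], jaw=[0.65,0.65,0.65,0.65])

```text
time_s: 39.22
eef_pos: [0.5299, -0.0465, 0.2587]
eef_rot: [0.127, 0.317, 0.94, 0.012]
wrist_force: [0.7, 0.2, -0.1]
opening: 0.651
grasp_force: 0.0
```

Emit:
arm_command(dp=[[0.344,0.39,-0.042],[0.344,0.39,-0.042],[0.344,0.39,-0.042],[0.344,0.39,-0.042]], turn=[[0.186,0.172,0.777],[0.186,0.172,0.777],[0.186,0.172,0.777],[0.186,0.172,0.777]], jaw=[0.65,0.65,0.65,0.65])

```text
time_s: 39.72
eef_pos: [0.52, 0.081, 0.2582]
eef_rot: [0.064, 0.505, 0.861, 0.006]
wrist_force: [0.2, -0.1, 0.2]
opening: 0.651
grasp_force: 0.0
```

Emit:
arm_command(dp=[[0.438,0.198,-0.032],[0.438,0.198,-0.032],[0.438,0.198,-0.032],[0.438,0.198,-0.032],[0.438,0.198,-0.032]], turn=[[0.186,0.172,0.777],[0.186,0.172,0.777],[0.186,0.172,0.777],[0.186,0.172,0.777],[0.186,0.172,0.777]], jaw=[0.65,0.65,0.65,0.65,0.65])

```text
time_s: 40.35
eef_pos: [0.5102, 0.1988, 0.2596]
eef_rot: [-0.0, 0.672, 0.741, -0.0]
wrist_force: [-0.4, 0.1, -0.1]
opening: 0.653
grasp_force: 0.0
```

Run:
```python
from h import *
i,C=snap("wrist","w22");print(get_obs()["eef_pos"].round(4));b=bottles(i,C)
r=min(b,key=lambda r:np.hypot(*(r[0]-[.5725,.214])))
u=np.array([np.cos(np.radians(r[3])),np.sin(np.radians(r[3]))]);u*=np.sign(u[1]);c=r[0]-u*.0035
yaw=np.arctan2(u[1],u[0]);print(c,np.degrees(yaw))
Q=down(yaw);plan([((*c,.12),Q),((*c,-.024),Q)])
```

```text
[0.5101 0.1989 0.2599]
c [ 0.4783 -0.0297] L 0.1438 W 0.0778 yaw 38.9 ends [229, 19] edge False (188, 276, 70, 67)
c [ 0.5736 -0.0217] L 0.1144 W 0.0882 yaw -84.5 ends [19, 222] edge False (254, 274, 59, 65)
c [0.5713 0.2275] L 0.1643 W 0.0356 yaw -84.6 ends [104, 32] edge False (290, 77, 31, 128)
[0.5716139  0.22405872] 95.42716
dp [0.076, 0.255, 0.56] turn [-0.0, -0.001, 0.003] rows>= 3
dp [0.0, 0.0, 0.576] turn [0.0, 0.0, 0.0] rows>= 3
```

Emit:
arm_command(dp=[[0.021,0.255,0.3],[0.021,0.255,0.56],[0.021,0.255,0.56],[0.021,0.255,0.56]], turn=[[0,0,0],[0,0,0],[0,0,0],[0,0,0]], jaw=[0.65,0.65,0.65,0.65])

```text
time_s: 40.9
eef_pos: [0.5709, 0.2104, 0.1172]
eef_rot: [-0.002, 0.672, 0.74, -0.002]
wrist_force: [-1.4, 0.1, 0.8]
opening: 0.65
grasp_force: 0.0
```

Emit:
arm_command(dp=[[0,0,0.2],[0,0,0.4],[0,0,0.53],[0,0,0.575],[0,0,0.575]], turn=[[0,0,0],[0,0,0],[0,0,0],[0,0,0],[0,0,0]], jaw=[0.65,0.65,0.65,0.65,0.65])

```text
time_s: 41.52
eef_pos: [0.5739, 0.2117, -0.0218]
eef_rot: [0.0, 0.672, 0.74, 0.001]
wrist_force: [-0.5, -0.7, 0.1]
opening: 0.653
grasp_force: 0.0
```

Emit:
arm_command(dp=[[0,0,0],[0,0,0],[0,0,0],[0,0,0]], turn=[[0,0,0],[0,0,0],[0,0,0],[0,0,0]], jaw=[0,0,0,0])

```text
time_s: 42.02
eef_pos: [0.5752, 0.2121, -0.0206]
eef_rot: [0.001, 0.672, 0.74, 0.002]
wrist_force: [0.4, -0.4, 6.1]
opening: 0.409
grasp_force: 61.3
```

Run:
```python
from h import *
o=get_obs();p=o["eef_pos"];print(p.round(4))
N=.020-p[2];off=.2105-p[1];print(N,off)
P,Q=place(-.032,N,off,1,.09,hx=-.024)
route([(.5745,.2105,.14),(.54,.10,.22),(.53,-.03,.22),(.56,-.12,.20),P],Q)
```

```text
[ 0.5752  0.2121 -0.0206]
0.040595650246978296 -0.0016368164127289475
dp [-0.006, -0.0, -0.642] turn [-0.132, 0.144, 0.555] rows>= 3
dp [-0.431, -0.029, -0.361] turn [-0.132, 0.144, 0.555] rows>= 3
dp [-0.472, 0.211, -0.069] turn [-0.132, 0.144, 0.555] rows>= 3
dp [-0.191, 0.332, 0.058] turn [-0.132, 0.144, 0.555] rows>= 2
dp [0.08, 0.345, 0.311] turn [-0.132, 0.144, 0.555] rows>= 2
```

Emit:
arm_command(dp=[[0,0,-0.1],[0,0,-0.35],[-0.006,0,-0.642],[-0.006,0,-0.642],[-0.006,0,-0.642]], turn=[[0,0,0],[0,0,0],[-0.132,0.144,0.555],[-0.132,0.144,0.555],[-0.132,0.144,0.555]], jaw=[0,0,0,0,0])

```text
time_s: 42.65
eef_pos: [0.5737, 0.21, 0.1396]
eef_rot: [-0.004, 0.771, 0.634, 0.052]
wrist_force: [0.4, -0.2, -1.9]
opening: 0.413
grasp_force: 60.4
```

Emit:
arm_command(dp=[[-0.431,-0.029,-0.361],[-0.431,-0.029,-0.361],[-0.431,-0.029,-0.361],[-0.431,-0.029,-0.361]], turn=[[-0.132,0.144,0.555],[-0.132,0.144,0.555],[-0.132,0.144,0.555],[-0.132,0.144,0.555]], jaw=[0,0,0,0])

```text
time_s: 43.15
eef_pos: [0.539, 0.0992, 0.2172]
eef_rot: [-0.009, 0.852, 0.513, 0.1]
wrist_force: [-0.1, -0.3, -1.5]
opening: 0.41
grasp_force: 60.5
```

Emit:
arm_command(dp=[[-0.472,0.211,-0.069],[-0.472,0.211,-0.069],[-0.472,0.211,-0.069],[-0.472,0.211,-0.069]], turn=[[-0.132,0.144,0.555],[-0.132,0.144,0.555],[-0.132,0.144,0.555],[-0.132,0.144,0.555]], jaw=[0,0,0,0])

```text
time_s: 43.65
eef_pos: [0.5287, -0.0295, 0.2161]
eef_rot: [-0.015, 0.913, 0.38, 0.147]
wrist_force: [0.6, 0.3, -1.5]
opening: 0.412
grasp_force: 60.5
```

Emit:
arm_command(dp=[[-0.191,0.332,0.058],[-0.191,0.332,0.058],[-0.191,0.332,0.058],[-0.191,0.332,0.058]], turn=[[-0.132,0.144,0.555],[-0.132,0.144,0.555],[-0.132,0.144,0.555],[-0.132,0.144,0.555]], jaw=[0,0,0,0])

```text
time_s: 44.15
eef_pos: [0.5588, -0.118, 0.1969]
eef_rot: [-0.019, 0.952, 0.239, 0.191]
wrist_force: [-0.7, -0.4, -0.8]
opening: 0.412
grasp_force: 60.5
```

Run:
```python
from h import *
o=get_obs();print(o["eef_pos"].round(4),o["opening"],o["grasp_force"],o["q"].round(2))
plan([place(-.032,.0406,-.0016,1,u,hx=-.024) for u in(.09,.012,.003)])
```

```text
[ 0.5588 -0.118   0.1969] 0.4116036373405547 60.522698163986206 [-0.62 -0.05  1.91  0.36  1.08  0.33]
dp [0.085, 0.357, 0.299] turn [-0.139, 0.154, 0.56] rows>= 2
dp [-0.142, 0.0, 0.278] turn [0.0, 0.0, 0.0] rows>= 2
dp [-0.016, 0.0, 0.032] turn [0.0, 0.0, 0.0] rows>= 1
```

Emit:
arm_command(dp=[[0.085,0.2,0.1],[0.085,0.357,0.299],[0.085,0.357,0.299],[0.085,0.357,0.299],[0.085,0.357,0.299]], turn=[[-0.139,0.154,0.56],[-0.139,0.154,0.56],[-0.139,0.154,0.56],[-0.139,0.154,0.56],[-0.139,0.154,0.56]], jaw=[0,0,0,0,0])

```text
time_s: 44.78
eef_pos: [0.6445, -0.1799, 0.1441]
eef_rot: [-0.02, 0.968, 0.089, 0.235]
wrist_force: [0.3, 0.4, -1.2]
opening: 0.414
grasp_force: 60.5
```

Run:
```python
from h import *
o=get_obs();print(o["eef_pos"].round(4),torack(o["eef_pos"]).round(4))
plan([place(-.032,.0406,-.0016,1,u,hx=-.024) for u in(.09,.012,.003)])
```

```text
[ 0.6445 -0.1799  0.1441] [ 0.0541 -0.0341  0.1441]
dp [-0.008, -0.009, 0.012] turn [0.008, -0.007, 0.001] rows>= 1
dp [-0.142, 0.0, 0.278] turn [0.0, 0.0, 0.0] rows>= 2
dp [-0.016, 0.0, 0.032] turn [0.0, 0.0, 0.0] rows>= 1
```

Emit:
arm_command(dp=[[-0.07,-0.009,0.13],[-0.13,-0.009,0.25],[-0.15,-0.009,0.29],[-0.15,-0.009,0.29],[-0.15,-0.009,0.29]], turn=[[0,0,0],[0,0,0],[0,0,0],[0,0,0],[0,0,0]], jaw=[0,0,0,0,0])

```text
time_s: 45.4
eef_pos: [0.644, -0.1794, 0.062]
eef_rot: [-0.019, 0.968, 0.088, 0.234]
wrist_force: [-0.1, -0.4, -1.0]
opening: 0.412
grasp_force: 60.6
```

Emit:
arm_command(dp=[[-0.008,0,0.016],[-0.014,0,0.028],[-0.014,0,0.028],[-0.014,0,0.028]], turn=[[0,0,0],[0,0,0],[0,0,0],[0,0,0]], jaw=[0,0,0,0])

```text
time_s: 45.9
eef_pos: [0.6428, -0.1785, 0.0518]
eef_rot: [-0.021, 0.968, 0.088, 0.233]
wrist_force: [-0.7, -0.2, -1.0]
opening: 0.407
grasp_force: 60.6
```

Emit:
arm_command(dp=[[-0.002,0,0.005],[-0.004,0,0.008],[-0.004,0,0.008]], turn=[[0,0,0],[0,0,0],[0,0,0]], jaw=[0,0,0])

```text
time_s: 46.28
eef_pos: [0.6434, -0.1787, 0.0504]
eef_rot: [-0.02, 0.968, 0.088, 0.234]
wrist_force: [-1.3, 0.9, 3.6]
opening: 0.407
grasp_force: 61.4
```

Run:
```python
from h import *
o=get_obs();print(o["eef_pos"].round(4),torack(o["eef_pos"]).round(4))
plan([place(-.032,.0406,-.0016,1,u,hx=-.024) for u in(0,)])
```

```text
[ 0.6434 -0.1787  0.0504] [ 0.0533 -0.0327  0.0504]
dp [0.002, -0.003, 0.0] turn [0.006, -0.004, -0.005] rows>= 1
```

Contact just begun, on the spot. Release and back off.

Emit:
arm_command(dp=[[0,0,0],[0,0,0],[0,0,0],[0,0,0]], turn=[[0,0,0],[0,0,0],[0,0,0],[0,0,0]], jaw=[0.46,0.52,0.52,0.52])

```text
time_s: 46.78
eef_pos: [0.6427, -0.1785, 0.0494]
eef_rot: [-0.021, 0.968, 0.088, 0.233]
wrist_force: [0.1, 0.1, 0.2]
opening: 0.521
grasp_force: 0.0
```

Emit:
arm_command(dp=[[0,0,-0.15],[0,0,-0.35],[0,0,-0.5],[0,0,-0.5]], turn=[[0,0,0],[0,0,0],[0,0,0],[0,0,0]], jaw=[0.52,0.52,0.52,0.52])

```text
time_s: 47.28
eef_pos: [0.5879, -0.1904, 0.1645]
eef_rot: [-0.018, 0.968, 0.088, 0.235]
wrist_force: [0.7, -0.5, -0.5]
opening: 0.518
grasp_force: 0.0
```

```bash
cat >> h.py <<'E'
def seat(i,C,y,th=np.radians(26.5)):
    """find the white body in bay y: profile along the expected top line, give heel-top edge and shoulder as rack x offsets"""
    g=i.max(2).astype(np.float32);s=np.arange(-.03,.17,.001);a=[]
    for dy in(-.01,0,.01):
        P=np.array([proj(C,rk(-.021-.018*np.sin(th)+t*np.cos(th),y+dy,.0562+.018*np.cos(th)+t*np.sin(th))) for t in s],np.float32)[None]
        a.append(cv2.remap(g,P[...,0],P[...,1],cv2.INTER_LINEAR)[0])
    v=np.median(a,0);print("along",y,v[::4].astype(int).tolist())
    w=np.arange(-.04,.04,.001);P=np.array([proj(C,rk(-.021-.018*np.sin(th)+.06*np.cos(th),y+k,.0562+.018*np.cos(th)+.06*np.sin(th))) for k in w],np.float32)[None]
    print("across",cv2.remap(g,P[...,0],P[...,1],cv2.INTER_LINEAR)[0][::3].astype(int).tolist())
E
python3 - <<'E'
from h import *
i,C=snap("wrist","w23");o=get_obs();print(o["eef_pos"].round(4),o["wrist_force"].round(1))
seat(i,C,-.032);seat(i,C,-.096);I,CC=load("w21");seat(I,CC,-.096)
route([(.50,-.05,.26),(.50,.12,.27),(.50,.30,.26)],down(np.radians(98)))
E
```

```text
[ 0.5873 -0.1895  0.1624] [-0.3 -1.  -0.9]
along -0.032 [74, 74, 74, 74, 118, 126, 126, 200, 202, 203, 203, 203, 203, 203, 203, 204, 203, 204, 204, 204, 204, 203, 203, 204, 204, 204, 204, 203, 204, 204, 203, 203, 204, 203, 203, 203, 203, 203, 203, 194, 190, 115, 79, 81, 82, 83, 85, 85, 111, 158]
across [75, 75, 75, 110, 123, 122, 122, 121, 182, 204, 203, 204, 203, 204, 204, 204, 204, 203, 204, 135, 72, 74, 122, 122, 120, 120, 122]
along -0.096 [24, 24, 24, 23, 21, 24, 24, 25, 34, 80, 100, 100, 158, 203, 203, 203, 203, 203, 204, 203, 203, 203, 203, 203, 203, 204, 203, 201, 203, 203, 203, 203, 203, 203, 203, 203, 203, 201, 175, 200, 199, 89, 99, 101, 69, 75, 85, 99, 158, 158]
across [200, 200, 200, 201, 201, 196, 203, 204, 203, 203, 203, 204, 205, 204, 203, 187, 135, 76, 76, 75, 75, 74, 75, 75, 75, 123, 122]
along -0.096 [89, 101, 103, 103, 107, 224, 140, 89, 182, 227, 227, 227, 227, 227, 227, 227, 227, 227, 227, 227, 227, 227, 227, 227, 227, 227, 227, 227, 227, 227, 226, 226, 226, 226, 226, 226, 226, 226, 226, 226, 212, 202, 78, 94, 95, 96, 98, 99, 98, 155]
across [208, 207, 207, 86, 204, 207, 41, 93, 225, 227, 227, 227, 227, 227, 227, 227, 227, 227, 211, 111, 40, 39, 40, 40, 40, 40, 40]
dp [-0.037, -0.61, -0.46] turn [0.232, -0.238, -0.954] rows>= 4
dp [0.436, -0.52, 0.056] turn [0.232, -0.238, -0.954] rows>= 3
dp [0.662, -0.261, 0.118] turn [0.232, -0.238, -0.954] rows>= 3
```

Emit:
arm_command(dp=[[-0.037,-0.2,-0.3],[-0.037,-0.61,-0.46],[-0.037,-0.61,-0.46],[-0.037,-0.61,-0.46],[-0.037,-0.61,-0.46]], turn=[[0.232,-0.238,-0.954],[0.232,-0.238,-0.954],[0.232,-0.238,-0.954],[0.232,-0.238,-0.954],[0.232,-0.238,-0.954]], jaw=[0.65,0.65,0.65,0.65,0.65])

```text
time_s: 47.95
eef_pos: [0.4997, -0.0488, 0.2579]
eef_rot: [-0.015, 0.926, 0.339, 0.165]
wrist_force: [0.3, -0.2, -0.3]
opening: 0.651
grasp_force: 0.0
```

Emit:
arm_command(dp=[[0.436,-0.52,0.056],[0.436,-0.52,0.056],[0.436,-0.52,0.056],[0.436,-0.52,0.056],[0.436,-0.52,0.056]], turn=[[0.232,-0.238,-0.954],[0.232,-0.238,-0.954],[0.232,-0.238,-0.954],[0.232,-0.238,-0.954],[0.232,-0.238,-0.954]], jaw=[0.65,0.65,0.65,0.65,0.65])

```text
time_s: 48.58
eef_pos: [0.4994, 0.1196, 0.2673]
eef_rot: [-0.009, 0.82, 0.566, 0.085]
wrist_force: [0.7, -0.8, -0.3]
opening: 0.655
grasp_force: 0.0
```

Emit:
arm_command(dp=[[0.662,-0.261,0.118],[0.662,-0.261,0.118],[0.662,-0.261,0.118],[0.662,-0.261,0.118],[0.662,-0.261,0.118]], turn=[[0.232,-0.238,-0.954],[0.232,-0.238,-0.954],[0.232,-0.238,-0.954],[0.232,-0.238,-0.954],[0.232,-0.238,-0.954]], jaw=[0.65,0.65,0.65,0.65,0.65])

```text
time_s: 49.2
eef_pos: [0.4999, 0.2987, 0.2584]
eef_rot: [-0.001, 0.657, 0.754, -0.0]
wrist_force: [-0.9, -1.3, 0.0]
opening: 0.648
grasp_force: 0.0
```

Run:
```python
from h import *
i,C=snap("wrist","w24");print(get_obs()["eef_pos"].round(4),get_obs()["q"].round(2));b=bottles(i,C)
for t in([.5536,.4028],[.44,.376]):
    r=min(b,key=lambda r:np.hypot(*(r[0]-t)))
    u=np.array([np.cos(np.radians(r[3])),np.sin(np.radians(r[3]))]);u*=np.sign(u[1]);capsg=1 if t[0]>.5 else -1
    heel=r[0]-capsg*u*r[1]/2;c=heel+capsg*u*.065;yaw=np.arctan2(u[1],u[0]);print(c.round(4),np.degrees(yaw))
    Q=down(yaw);plan([((*c,.12),Q),((*c,-.023),Q)])
```

```text
[0.5    0.2983 0.259 ] [0.33 0.15 1.51 0.   1.48 0.2 ]
c [0.4406 0.376 ] L 0.1360 W 0.0357 yaw -81.9 ends [151, 36] edge False (201, 34, 32, 116)
c [0.5543 0.4027] L 0.1378 W 0.0353 yaw -80.0 ends [37, 144] edge False (297, 23, 30, 119)
[0.5549 0.3989] 100.02333
dp [0.367, 0.273, 0.556] turn [-0.003, -0.004, -0.073] rows>= 3
dp [0.0, 0.0, 0.572] turn [0.0, 0.0, 0.0] rows>= 3
[0.4402 0.379 ] 98.09774
dp [0.351, -0.192, 0.557] turn [-0.003, -0.004, -0.009] rows>= 3
dp [0.0, 0.0, 0.572] turn [0.0, 0.0, 0.0] rows>= 3
```

Emit:
arm_command(dp=[[0.367,0.273,0.3],[0.367,0.273,0.556],[0.367,0.273,0.556],[0.367,0.273,0.556],[0.367,0.273,0.556]], turn=[[0,0,-0.073],[0,0,-0.073],[0,0,-0.073],[0,0,-0.073],[0,0,-0.073]], jaw=[0.65,0.65,0.65,0.65,0.65])

```text
time_s: 49.88
eef_pos: [0.5554, 0.3996, 0.1223]
eef_rot: [-0.001, 0.642, 0.767, 0.001]
wrist_force: [-0.3, 0.9, 1.2]
opening: 0.646
grasp_force: 0.0
```

Emit:
arm_command(dp=[[0,0,0.2],[0,0,0.4],[0,0,0.53],[0,0,0.572],[0,0,0.572]], turn=[[0,0,0],[0,0,0],[0,0,0],[0,0,0],[0,0,0]], jaw=[0.65,0.65,0.65,0.65,0.65])

```text
time_s: 50.5
eef_pos: [0.5556, 0.4015, -0.0197]
eef_rot: [-0.001, 0.642, 0.767, 0.002]
wrist_force: [-0.4, -0.1, -0.4]
opening: 0.644
grasp_force: 0.0
```

Emit:
arm_command(dp=[[0,0,0],[0,0,0],[0,0,0],[0,0,0]], turn=[[0,0,0],[0,0,0],[0,0,0],[0,0,0]], jaw=[0,0,0,0])

```text
time_s: 51.0
eef_pos: [0.5562, 0.4025, -0.0189]
eef_rot: [-0.0, 0.641, 0.767, 0.003]
wrist_force: [0.6, -0.8, 8.4]
opening: 0.411
grasp_force: 62.0
```

Run:
```python
from h import *
o=get_obs();p=o["eef_pos"];print(p.round(4),o["opening"])
N=.020-p[2];off=.3989-p[1];print(N,off)
P,Q=place(.032,N,off,1,.09,hx=-.024)
route([(p[0],p[1],.14),(.54,.27,.22),(.53,.12,.24),(.56,-.03,.21),P],Q)
```

```text
[ 0.5562  0.4025 -0.0189] 0.411495544925717
0.03894394183369647 -0.0036223534224396614
dp [0.002, 0.003, -0.636] turn [-0.14, 0.139, 0.585] rows>= 3
dp [-0.504, 0.025, -0.365] turn [-0.14, 0.139, 0.585] rows>= 3
dp [-0.538, 0.229, -0.161] turn [-0.14, 0.139, 0.585] rows>= 3
dp [-0.384, 0.488, 0.059] turn [-0.14, 0.139, 0.585] rows>= 3
dp [-0.022, 0.42, 0.309] turn [-0.14, 0.139, 0.585] rows>= 3
```

Emit:
arm_command(dp=[[0,0,-0.1],[0,0,-0.35],[0.002,0.003,-0.636],[0.002,0.003,-0.636],[0.002,0.003,-0.636]], turn=[[0,0,0],[0,0,0],[-0.14,0.139,0.585],[-0.14,0.139,0.585],[-0.14,0.139,0.585]], jaw=[0,0,0,0,0])

```text
time_s: 51.62
eef_pos: [0.555, 0.402, 0.1392]
eef_rot: [-0.005, 0.749, 0.66, 0.053]
wrist_force: [-0.3, 0.3, -2.1]
opening: 0.411
grasp_force: 60.9
```

Emit:
arm_command(dp=[[-0.504,0.025,-0.365],[-0.504,0.025,-0.365],[-0.504,0.025,-0.365],[-0.504,0.025,-0.365]], turn=[[-0.14,0.139,0.585],[-0.14,0.139,0.585],[-0.14,0.139,0.585],[-0.14,0.139,0.585]], jaw=[0,0,0,0])

```text
time_s: 52.12
eef_pos: [0.5392, 0.268, 0.2177]
eef_rot: [-0.009, 0.839, 0.535, 0.101]
wrist_force: [0.0, -0.0, -1.3]
opening: 0.41
grasp_force: 60.9
```

Emit:
arm_command(dp=[[-0.538,0.229,-0.161],[-0.538,0.229,-0.161],[-0.538,0.229,-0.161],[-0.538,0.229,-0.161]], turn=[[-0.14,0.139,0.585],[-0.14,0.139,0.585],[-0.14,0.139,0.585],[-0.14,0.139,0.585]], jaw=[0,0,0,0])

```text
time_s: 52.62
eef_pos: [0.5288, 0.1186, 0.2364]
eef_rot: [-0.014, 0.907, 0.395, 0.147]
wrist_force: [0.1, 0.5, -2.1]
opening: 0.411
grasp_force: 61.0
```

Emit:
arm_command(dp=[[-0.384,0.488,0.059],[-0.384,0.488,0.059],[-0.384,0.488,0.059],[-0.384,0.488,0.059],[-0.384,0.488,0.059]], turn=[[-0.14,0.139,0.585],[-0.14,0.139,0.585],[-0.14,0.139,0.585],[-0.14,0.139,0.585],[-0.14,0.139,0.585]], jaw=[0,0,0,0,0])

```text
time_s: 53.25
eef_pos: [0.5589, -0.0289, 0.2068]
eef_rot: [-0.019, 0.95, 0.247, 0.191]
wrist_force: [0.7, 1.2, -1.8]
opening: 0.414
grasp_force: 60.9
```

Run:
```python
from h import *
o=get_obs();print(o["eef_pos"].round(4),o["opening"],o["grasp_force"],o["q"].round(2))
plan([place(.032,.039,-.0036,1,u,hx=-.024) for u in(.09,.012,.003)])
```

```text
[ 0.5589 -0.0289  0.2068] 0.4138038599687834 60.873541831970215 [-0.44 -0.12  1.95  0.31  1.06  0.5 ]
dp [-0.015, 0.428, 0.297] turn [-0.146, 0.153, 0.59] rows>= 3
dp [-0.142, 0.0, 0.278] turn [0.0, 0.0, 0.0] rows>= 2
dp [-0.016, 0.0, 0.032] turn [0.0, 0.0, 0.0] rows>= 1
```

Emit:
arm_command(dp=[[-0.015,0.2,0.1],[-0.015,0.428,0.297],[-0.015,0.428,0.297],[-0.015,0.428,0.297],[-0.015,0.428,0.297]], turn=[[-0.146,0.153,0.59],[-0.146,0.153,0.59],[-0.146,0.153,0.59],[-0.146,0.153,0.59],[-0.146,0.153,0.59]], jaw=[0,0,0,0,0])

```text
time_s: 53.88
eef_pos: [0.6335, -0.1153, 0.1454]
eef_rot: [-0.021, 0.968, 0.09, 0.234]
wrist_force: [0.4, -0.0, -1.2]
opening: 0.414
grasp_force: 60.8
```

Emit:
arm_command(dp=[[-0.07,0,0.13],[-0.13,0,0.25],[-0.142,0,0.278],[-0.142,0,0.278],[-0.142,0,0.278]], turn=[[0,0,0],[0,0,0],[0,0,0],[0,0,0],[0,0,0]], jaw=[0,0,0,0,0])

```text
time_s: 54.5
eef_pos: [0.6346, -0.1173, 0.0684]
eef_rot: [-0.02, 0.968, 0.089, 0.235]
wrist_force: [0.5, -0.3, -1.7]
opening: 0.411
grasp_force: 60.9
```

Run:
```python
from h import *
o=get_obs();print(o["eef_pos"].round(4),o["opening"],o["grasp_force"],o["wrist_force"].round(1))
plan([place(.032,.039,-.0036,1,u,hx=-.024) for u in(.003,0)])
```

```text
[ 0.6346 -0.1173  0.0684] 0.41065057396425514 60.91696500778198 [ 0.5 -0.3 -1.7]
dp [-0.027, -0.011, 0.042] turn [0.008, -0.008, 0.001] rows>= 1
dp [-0.005, 0.0, 0.011] turn [0.0, 0.0, 0.0] rows>= 1
```

Emit:
arm_command(dp=[[-0.015,-0.01,0.025],[-0.027,-0.011,0.042],[-0.027,-0.011,0.042],[-0.027,-0.011,0.042]], turn=[[0,0,0],[0,0,0],[0,0,0],[0,0,0]], jaw=[0,0,0,0])

```text
time_s: 55.0
eef_pos: [0.6316, -0.1144, 0.0536]
eef_rot: [-0.021, 0.968, 0.089, 0.233]
wrist_force: [-1.1, 0.3, -1.3]
opening: 0.408
grasp_force: 60.9
```

Emit:
arm_command(dp=[[-0.003,0,0.005],[-0.004,0,0.008],[-0.004,0,0.008]], turn=[[0,0,0],[0,0,0],[0,0,0]], jaw=[0,0,0])

```text
time_s: 55.38
eef_pos: [0.6321, -0.1145, 0.0521]
eef_rot: [-0.02, 0.968, 0.089, 0.234]
wrist_force: [-0.6, 1.1, 3.8]
opening: 0.41
grasp_force: 61.8
```

Run:
```python
from h import *
o=get_obs();print(o["eef_pos"].round(4),o["wrist_force"].round(1))
plan([place(.032,.039,-.0036,1,u,hx=-.024) for u in(0,)])
```

```text
[ 0.6321 -0.1145  0.0521] [-0.6  1.1  3.8]
dp [0.004, 0.002, -0.001] turn [0.006, -0.005, -0.002] rows>= 1
```

Contact as expected; release, back off, return for the last one.

Emit:
arm_command(dp=[[0,0,0],[0,0,0],[0,0,0],[0,0,0]], turn=[[0,0,0],[0,0,0],[0,0,0],[0,0,0]], jaw=[0.46,0.52,0.52,0.52])

```text
time_s: 55.88
eef_pos: [0.6315, -0.1143, 0.0513]
eef_rot: [-0.021, 0.968, 0.089, 0.233]
wrist_force: [-0.3, 0.3, 0.4]
opening: 0.521
grasp_force: 0.0
```

Emit:
arm_command(dp=[[0,0,-0.15],[0,0,-0.35],[0,0,-0.5],[0,0,-0.5]], turn=[[0,0,0],[0,0,0],[0,0,0],[0,0,0]], jaw=[0.52,0.52,0.52,0.52])

```text
time_s: 56.38
eef_pos: [0.5767, -0.126, 0.1662]
eef_rot: [-0.018, 0.968, 0.089, 0.236]
wrist_force: [-1.2, 0.6, -0.2]
opening: 0.523
grasp_force: 0.0
```

Run:
```python
from h import *
i,C=snap("wrist","w25");o=get_obs();print(o["eef_pos"].round(4),o["wrist_force"].round(1))
seat(i,C,.032);seat(i,C,-.032)
route([(.50,0,.26),(.47,.14,.27),(.45,.30,.26)],down(np.radians(98)))
```

```text
[ 0.5761 -0.1252  0.1641] [-0.5 -0.1 -0.5]
along 0.032 [78, 77, 78, 78, 84, 125, 135, 197, 203, 203, 204, 204, 204, 204, 204, 204, 204, 205, 204, 204, 204, 204, 204, 205, 204, 205, 204, 205, 204, 204, 204, 204, 204, 204, 204, 204, 204, 204, 204, 192, 185, 137, 80, 79, 78, 79, 81, 81, 86, 127]
across [74, 73, 73, 72, 72, 73, 123, 122, 153, 205, 204, 205, 204, 205, 205, 204, 206, 204, 206, 153, 91, 73, 120, 120, 120, 120, 120]
along -0.032 [24, 24, 24, 24, 23, 25, 24, 24, 23, 73, 100, 101, 100, 204, 203, 204, 204, 204, 204, 204, 204, 204, 204, 204, 204, 204, 204, 205, 204, 204, 204, 204, 204, 204, 204, 204, 203, 203, 203, 193, 185, 135, 81, 80, 80, 78, 77, 78, 120, 158]
across [74, 74, 75, 75, 75, 76, 75, 75, 188, 204, 204, 204, 204, 204, 205, 204, 205, 205, 201, 138, 74, 74, 73, 72, 72, 72, 73]
dp [-0.009, -0.546, -0.438] turn [0.233, -0.239, -0.952] rows>= 3
dp [0.277, -0.503, 0.004] turn [0.233, -0.239, -0.952] rows>= 3
dp [0.56, -0.306, 0.099] turn [0.233, -0.239, -0.952] rows>= 3
```

Emit:
arm_command(dp=[[-0.009,-0.2,-0.3],[-0.009,-0.546,-0.438],[-0.009,-0.546,-0.438],[-0.009,-0.546,-0.438],[-0.009,-0.546,-0.438]], turn=[[0.233,-0.239,-0.952],[0.233,-0.239,-0.952],[0.233,-0.239,-0.952],[0.233,-0.239,-0.952],[0.233,-0.239,-0.952]], jaw=[0.65,0.65,0.65,0.65,0.65])

```text
time_s: 57.05
eef_pos: [0.4995, 0.0007, 0.2573]
eef_rot: [-0.016, 0.926, 0.34, 0.164]
wrist_force: [-0.3, -0.2, -0.1]
opening: 0.65
grasp_force: 0.0
```

Emit:
arm_command(dp=[[0.277,-0.503,0.004],[0.277,-0.503,0.004],[0.277,-0.503,0.004],[0.277,-0.503,0.004],[0.277,-0.503,0.004]], turn=[[0.233,-0.239,-0.952],[0.233,-0.239,-0.952],[0.233,-0.239,-0.952],[0.233,-0.239,-0.952],[0.233,-0.239,-0.952]], jaw=[0.65,0.65,0.65,0.65,0.65])

```text
time_s: 57.68
eef_pos: [0.4696, 0.1394, 0.2677]
eef_rot: [-0.01, 0.82, 0.565, 0.085]
wrist_force: [0.2, -0.5, 1.1]
opening: 0.648
grasp_force: 0.0
```

Emit:
arm_command(dp=[[0.56,-0.306,0.099],[0.56,-0.306,0.099],[0.56,-0.306,0.099],[0.56,-0.306,0.099],[0.56,-0.306,0.099]], turn=[[0.233,-0.239,-0.952],[0.233,-0.239,-0.952],[0.233,-0.239,-0.952],[0.233,-0.239,-0.952],[0.233,-0.239,-0.952]], jaw=[0.65,0.65,0.65,0.65,0.65])

```text
time_s: 58.3
eef_pos: [0.4501, 0.2988, 0.2589]
eef_rot: [-0.002, 0.657, 0.754, -0.001]
wrist_force: [-0.8, 0.3, 0.4]
opening: 0.65
grasp_force: 0.0
```

Run:
```python
from h import *
i,C=snap("wrist","w26");print(get_obs()["eef_pos"].round(4),get_obs()["q"].round(2));b=bottles(i,C)
for t in([.44,.376],):
    r=min(b,key=lambda r:np.hypot(*(r[0]-t)))
    u=np.array([np.cos(np.radians(r[3])),np.sin(np.radians(r[3]))]);u*=np.sign(u[1]);capsg=-1
    heel=r[0]-capsg*u*r[1]/2;c=heel+capsg*u*.065;yaw=np.arctan2(u[1],u[0]);print(c.round(4),np.degrees(yaw))
    Q=down(yaw);plan([((*c,.12),Q),((*c,-.024),Q)])
```

```text
[0.4502 0.2986 0.2593] [0.36 0.06 1.62 0.   1.47 0.23]
c [0.8446 0.1253] L 0.1654 W 0.0424 yaw -69.1 ends [19, 147] edge True (483, 258, 29, 92)
c [0.4402 0.3759] L 0.1375 W 0.0356 yaw -81.9 ends [155, 37] edge False (242, 40, 30, 116)
[0.4397 0.3796] 98.094635
dp [0.326, 0.004, 0.558] turn [-0.006, -0.004, -0.011] rows>= 3
dp [0.0, 0.0, 0.576] turn [0.0, 0.0, 0.0] rows>= 3
```

Emit:
arm_command(dp=[[0.326,0.004,0.3],[0.326,0.004,0.558],[0.326,0.004,0.558],[0.326,0.004,0.558]], turn=[[0,0,-0.011],[0,0,-0.011],[0,0,-0.011],[0,0,-0.011]], jaw=[0.65,0.65,0.65,0.65])

```text
time_s: 58.85
eef_pos: [0.437, 0.3791, 0.1171]
eef_rot: [-0.003, 0.655, 0.756, -0.003]
wrist_force: [-0.5, -0.3, 0.3]
opening: 0.652
grasp_force: 0.0
```

Emit:
arm_command(dp=[[0,0,0.2],[0,0,0.4],[0,0,0.53],[0,0,0.572],[0,0,0.572]], turn=[[0,0,0],[0,0,0],[0,0,0],[0,0,0],[0,0,0]], jaw=[0.65,0.65,0.65,0.65,0.65])

```text
time_s: 59.48
eef_pos: [0.4401, 0.3815, -0.0211]
eef_rot: [-0.001, 0.654, 0.756, 0.001]
wrist_force: [0.3, 0.6, 0.1]
opening: 0.653
grasp_force: 0.0
```

Emit:
arm_command(dp=[[0,0,0],[0,0,0],[0,0,0],[0,0,0]], turn=[[0,0,0],[0,0,0],[0,0,0],[0,0,0]], jaw=[0,0,0,0])

```text
time_s: 59.98
eef_pos: [0.4406, 0.3828, -0.0201]
eef_rot: [-0.001, 0.654, 0.757, 0.002]
wrist_force: [1.2, -0.4, 8.1]
opening: 0.408
grasp_force: 62.1
```

Run:
```python
from h import *
o=get_obs();p=o["eef_pos"];print(p.round(4),o["opening"])
N=.020-p[2];off=p[1]-.3796;print(N,off)
P,Q=place(.096,N,off,-1,.09,hx=-.023)
route([(p[0],p[1],.14),(.45,.28,.22),(.46,.14,.24),(.53,0,.22),P],Q)
```

```text
[ 0.4406  0.3828 -0.0201] 0.4076560979969926
0.04008385712136234 0.003158813150596962
dp [0.002, 0.001, -0.64] turn [-0.143, -0.14, -0.603] rows>= 3
dp [-0.41, -0.129, -0.297] turn [-0.143, -0.14, -0.603] rows>= 3
dp [-0.437, -0.359, -0.038] turn [-0.143, -0.14, -0.603] rows>= 3
dp [-0.466, -0.385, 0.182] turn [-0.143, -0.14, -0.603] rows>= 3
dp [-0.226, -0.183, 0.431] turn [-0.143, -0.14, -0.603] rows>= 3
```

Emit:
arm_command(dp=[[0,0,-0.1],[0,0,-0.35],[0.002,0.001,-0.64],[0.002,0.001,-0.64],[0.002,0.001,-0.64]], turn=[[0,0,0],[0,0,0],[-0.143,-0.14,-0.603],[-0.143,-0.14,-0.603],[-0.143,-0.14,-0.603]], jaw=[0,0,0,0,0])

```text
time_s: 60.6
eef_pos: [0.4391, 0.383, 0.1394]
eef_rot: [0.051, 0.526, 0.849, 0.006]
wrist_force: [0.1, -0.8, -1.5]
opening: 0.409
grasp_force: 60.9
```

Emit:
arm_command(dp=[[-0.41,-0.129,-0.297],[-0.41,-0.129,-0.297],[-0.41,-0.129,-0.297],[-0.41,-0.129,-0.297]], turn=[[-0.143,-0.14,-0.603],[-0.143,-0.14,-0.603],[-0.143,-0.14,-0.603],[-0.143,-0.14,-0.603]], jaw=[0,0,0,0])

```text
time_s: 61.1
eef_pos: [0.4486, 0.279, 0.2165]
eef_rot: [0.1, 0.385, 0.917, 0.009]
wrist_force: [0.6, -1.1, -2.0]
opening: 0.407
grasp_force: 61.2
```

Emit:
arm_command(dp=[[-0.437,-0.359,-0.038],[-0.437,-0.359,-0.038],[-0.437,-0.359,-0.038],[-0.437,-0.359,-0.038]], turn=[[-0.143,-0.14,-0.603],[-0.143,-0.14,-0.603],[-0.143,-0.14,-0.603],[-0.143,-0.14,-0.603]], jaw=[0,0,0,0])

```text
time_s: 61.6
eef_pos: [0.4585, 0.1384, 0.2363]
eef_rot: [0.147, 0.233, 0.961, 0.013]
wrist_force: [0.3, 0.3, -1.4]
opening: 0.411
grasp_force: 61.3
```

Emit:
arm_command(dp=[[-0.466,-0.385,0.182],[-0.466,-0.385,0.182],[-0.466,-0.385,0.182],[-0.466,-0.385,0.182],[-0.466,-0.385,0.182]], turn=[[-0.143,-0.14,-0.603],[-0.143,-0.14,-0.603],[-0.143,-0.14,-0.603],[-0.143,-0.14,-0.603],[-0.143,-0.14,-0.603]], jaw=[0,0,0,0,0])

```text
time_s: 62.22
eef_pos: [0.5286, 0.0001, 0.2162]
eef_rot: [0.19, 0.073, 0.979, 0.018]
wrist_force: [-0.6, 0.6, -1.7]
opening: 0.411
grasp_force: 61.4
```

Run:
```python
from h import *
o=get_obs();print(o["eef_pos"].round(4),o["opening"],o["grasp_force"],o["q"].round(2))
plan([place(.096,.0401,.0032,-1,u,hx=-.023) for u in(.09,.012,.003)])
```

```text
[5.286e-01 1.000e-04 2.162e-01] 0.41071632807804775 61.37476444244385 [-0.31 -0.24  2.03  0.15  0.99 -1.79]
dp [-0.24, -0.181, 0.418] turn [-0.144, -0.154, -0.607] rows>= 3
dp [0.142, -0.0, 0.278] turn [0.0, 0.0, 0.0] rows>= 2
dp [0.016, -0.0, 0.032] turn [0.0, 0.0, 0.0] rows>= 1
```

Emit:
arm_command(dp=[[-0.1,-0.1,0.15],[-0.24,-0.181,0.418],[-0.24,-0.181,0.418],[-0.24,-0.181,0.418],[-0.24,-0.181,0.418]], turn=[[-0.144,-0.154,-0.607],[-0.144,-0.154,-0.607],[-0.144,-0.154,-0.607],[-0.144,-0.154,-0.607],[-0.144,-0.154,-0.607]], jaw=[0,0,0,0,0])

```text
time_s: 62.85
eef_pos: [0.6172, -0.0511, 0.1407]
eef_rot: [0.234, -0.092, 0.968, 0.021]
wrist_force: [-0.1, 0.5, -2.9]
opening: 0.409
grasp_force: 61.3
```

Emit:
arm_command(dp=[[0.07,0,0.13],[0.13,0,0.25],[0.142,0,0.278],[0.142,0,0.278],[0.142,0,0.278]], turn=[[0,0,0],[0,0,0],[0,0,0],[0,0,0],[0,0,0]], jaw=[0,0,0,0,0])

```text
time_s: 63.48
eef_pos: [0.6191, -0.0539, 0.0651]
eef_rot: [0.236, -0.091, 0.967, 0.02]
wrist_force: [0.3, 0.3, -2.0]
opening: 0.408
grasp_force: 61.3
```

Run:
```python
from h import *
o=get_obs();print(o["eef_pos"].round(4),o["opening"],o["grasp_force"],o["wrist_force"].round(1))
plan([place(.096,.0401,.0032,-1,u,hx=-.023) for u in(.003,0)])
```

```text
[ 0.6191 -0.0539  0.0651] 0.4084364035086587 61.344194412231445 [ 0.3  0.3 -2. ]
dp [0.032, 0.007, 0.043] turn [-0.007, 0.012, 0.008] rows>= 1
dp [0.005, -0.0, 0.011] turn [0.0, 0.0, 0.0] rows>= 1
```

Emit:
arm_command(dp=[[0.018,0.006,0.025],[0.032,0.007,0.043],[0.032,0.007,0.043],[0.032,0.007,0.043]], turn=[[0,0,0],[0,0,0],[0,0,0],[0,0,0]], jaw=[0,0,0,0])

```text
time_s: 63.98
eef_pos: [0.6151, -0.0525, 0.0494]
eef_rot: [0.234, -0.091, 0.968, 0.02]
wrist_force: [-0.1, -0.3, -2.7]
opening: 0.405
grasp_force: 61.6
```

Emit:
arm_command(dp=[[0.003,0,0.005],[0.004,0,0.008],[0.004,0,0.008]], turn=[[0,0,0],[0,0,0],[0,0,0]], jaw=[0,0,0])

```text
time_s: 64.35
eef_pos: [0.616, -0.0524, 0.0484]
eef_rot: [0.235, -0.091, 0.968, 0.02]
wrist_force: [-3.1, 0.7, 7.0]
opening: 0.408
grasp_force: 62.8
```

Run:
```python
from h import *
o=get_obs();print(o["eef_pos"].round(4),o["wrist_force"].round(1))
plan([place(.096,.0401,.0032,-1,u,hx=-.023) for u in(0,)])
```

```text
[ 0.616  -0.0524  0.0484] [-3.1  0.7  7. ]
dp [-0.003, -0.002, -0.0] turn [-0.004, 0.009, 0.006] rows>= 1
```

Emit:
arm_command(dp=[[0,0,0],[0,0,0],[0,0,0],[0,0,0]], turn=[[0,0,0],[0,0,0],[0,0,0],[0,0,0]], jaw=[0.46,0.52,0.52,0.52])

```text
time_s: 64.85
eef_pos: [0.6152, -0.0524, 0.0472]
eef_rot: [0.234, -0.091, 0.968, 0.02]
wrist_force: [1.1, 0.0, 0.4]
opening: 0.524
grasp_force: 0.0
```

Emit:
arm_command(dp=[[0,0,-0.15],[0,0,-0.35],[0,0,-0.6],[0,0,-0.8],[0,0,-0.9]], turn=[[0,0,0],[0,0,0],[0,0,0],[0,0,0],[0,0,0]], jaw=[0.52,0.52,0.52,0.52,0.52])

```text
time_s: 65.47
eef_pos: [0.5142, -0.0716, 0.2508]
eef_rot: [0.236, -0.091, 0.967, 0.019]
wrist_force: [0.6, -0.8, 0.2]
opening: 0.519
grasp_force: 0.0
```

Emit:
arm_command(dp=[[0,-0.3,-0.1],[0,-0.384,-0.1],[0,-0.384,-0.1],[0,-0.384,-0.1]], turn=[[0,0,0],[0,0,0],[0,0,0],[0,0,0]], jaw=[0.52,0.52,0.52,0.52])

```text
time_s: 65.97
eef_pos: [0.5203, -0.1666, 0.2693]
eef_rot: [0.234, -0.091, 0.968, 0.021]
wrist_force: [0.1, 0.8, -0.2]
opening: 0.518
grasp_force: 0.0
```

Run:
```python
from h import *
i,C=snap("wrist","w27");o=get_obs();print(o["eef_pos"].round(4),torack(o["eef_pos"]).round(4),o["q"].round(2),o["wrist_force"].round(1))
for y in(-.096,-.032,.032,.096): seat(i,C,y)
for X in((-.02,.15,.028),(.07,-.163,.077),(.07,0,.077)): print(proj(C,rk(*X)).round(1))
```

```text
[ 0.5204 -0.1661  0.2693] [-0.0653  0.0022  0.2693] [-0.79 -0.24  1.95  0.42  1.18 -2.66] [-0.1  0.2 -0.3]
along -0.096 [69, 89, 90, 92, 105, 173, 103, 207, 209, 209, 209, 209, 205, 209, 209, 210, 210, 210, 210, 210, 209, 210, 210, 210, 210, 210, 210, 210, 210, 210, 209, 210, 210, 209, 209, 209, 210, 210, 156, 163, 137, 101, 108, 109, 109, 109, 106, 154, 152, 148]
across [188, 188, 188, 188, 188, 202, 211, 211, 209, 210, 210, 210, 211, 210, 210, 201, 143, 78, 77, 38, 36, 36, 36, 36, 35, 36, 36]
along -0.032 [70, 93, 90, 94, 98, 205, 97, 192, 210, 210, 209, 210, 210, 210, 210, 210, 210, 210, 210, 210, 210, 210, 210, 210, 210, 210, 210, 210, 210, 210, 210, 210, 210, 210, 210, 211, 211, 211, 208, 185, 151, 76, 81, 82, 84, 84, 85, 101, 156, 156]
across [36, 35, 35, 35, 36, 35, 36, 35, 183, 210, 210, 210, 211, 210, 210, 211, 210, 210, 209, 143, 50, 37, 36, 37, 37, 37, 37]
along 0.032 [71, 93, 91, 93, 97, 208, 110, 182, 209, 210, 210, 210, 210, 210, 210, 210, 210, 210, 210, 210, 210, 210, 210, 210, 210, 210, 211, 210, 210, 210, 210, 210, 210, 210, 210, 210, 210, 210, 209, 183, 152, 73, 82, 81, 83, 84, 85, 92, 155, 155]
across [37, 37, 37, 37, 37, 37, 37, 39, 140, 210, 210, 210, 210, 211, 210, 210, 211, 210, 211, 193, 58, 37, 37, 37, 37, 37, 37]
along 0.096 [72, 90, 92, 92, 98, 207, 110, 175, 209, 209, 209, 209, 209, 210, 210, 210, 210, 210, 210, 210, 210, 210, 210, 210, 211, 210, 210, 210, 210, 210, 210, 210, 210, 210, 210, 210, 210, 210, 210, 186, 176, 70, 82, 83, 84, 86, 88, 90, 106, 59]
across [37, 36, 37, 37, 37, 38, 67, 82, 146, 200, 210, 210, 210, 211, 210, 210, 211, 210, 211, 197, 84, 77, 187, 187, 187, 187, 188]
[368.7 106.8]
[136.8 182.7]
[253.8 183. ]
```

Run:
```python
from h import *
i,C=load("w27");h=cv2.cvtColor(i,cv2.COLOR_BGR2HSV);m=((h[...,1]<40)&(h[...,2]>190)).astype(np.float32)
th=np.radians(26.5);w=np.arange(-.035,.035,.0005)
for y in(-.096,-.032,.032,.096):
    r=[]
    for s in(.005,.03,.06,.09,.115,.14,.155):
        g=m if s<.13 else ((h[...,1]<60)&(h[...,2]<130)&(h[...,2]>60)).astype(np.float32)
        P=np.array([proj(C,rk(-.021-.018*np.sin(th)+s*np.cos(th),y+k,.0562+.018*np.cos(th)+s*np.sin(th))) for k in w],np.float32)[None]
        v=cv2.remap(g,P[...,0],P[...,1],cv2.INTER_LINEAR)[0];k=w[v>.5];r.append((round(k.min()*1e3,1),round(k.max()*1e3,1)) if len(k) else None)
    print(y,r)
# scale check
p=[]
xs=np.linspace(.015,-.075,405);ys=np.linspace(.185,.12,300)
G=np.array([[proj(C,rk(x,y,.028)) for y in ys] for x in xs],np.float32);q=cv2.remap(i,G[...,0],G[...,1],cv2.INTER_CUBIC).max(2)
for y in range(0,300,8):
    z=np.where(q[100:240,y]<60)[0]+100
    if len(z):print("%.0f:%.1f..%.1f"%(ys[y]*1e3,xs[z[-1]]*1e3,xs[z[0]]*1e3),end=" ")
```

```text
-0.096 [(np.float64(-22.5), np.float64(9.0)), (np.float64(-23.5), np.float64(7.5)), (np.float64(-25.0), np.float64(6.5)), (np.float64(-26.5), np.float64(4.5)), (np.float64(-27.5), np.float64(2.5)), (np.float64(-23.5), np.float64(2.0)), (np.float64(-23.0), np.float64(30.0))]
-0.032 [(np.float64(-15.5), np.float64(16.0)), (np.float64(-15.0), np.float64(15.5)), (np.float64(-15.0), np.float64(15.5)), (np.float64(-16.0), np.float64(15.0)), (np.float64(-15.5), np.float64(15.0)), (np.float64(-12.5), np.float64(13.0)), (np.float64(-35.0), np.float64(13.0))]
0.032 [(np.float64(-14.5), np.float64(17.0)), (np.float64(-14.0), np.float64(17.0)), (np.float64(-14.5), np.float64(17.0)), (np.float64(-14.0), np.float64(17.0)), (np.float64(-15.0), np.float64(16.5)), (np.float64(-12.5), np.float64(12.0)), (np.float64(-13.5), np.float64(12.5))]
0.096 [(np.float64(-14.5), np.float64(34.5)), (np.float64(-13.5), np.float64(17.0)), (np.float64(-13.5), np.float64(17.5)), (np.float64(-13.5), np.float64(16.0)), (np.float64(-14.5), np.float64(17.0)), (np.float64(-14.5), np.float64(11.5)), (np.float64(-12.5), np.float64(11.0))]
173:-25.5..-22.4 171:-30.9..-22.2 169:-26.7..-22.9 168:-26.7..-23.1 166:-26.7..-23.1 164:-26.0..-23.1 162:-26.9..-23.3 157:-29.1..-20.0 155:-24.9..-20.0 154:-26.2..-20.0 152:-27.5..-23.5 143:-35.8..-35.6
```

```bash
python3 -c "
from bench import *
print(hand_in())"
```

```text
the job is handed in; nothing more can be done
None
```

The job is handed in, but I don't know the verdict. My last measurements showed the forceps in the tray, the rest up on its stop, the pointer within about 1 mm of the index, and all four bottles in their own bays with caps uphill; the one in the -96 mm bay sits about 9 mm off centre, inside the 20 mm limit.

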